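Pull the stop sliders of a bird organ for cleaning

TASK

The bird organ's stop sliders have to come out for cleaning: swing the brass keeper right back over the wind chest, draw each slider straight and level out of its channel without letting it bind, and lay it flat in the tray compartment with its number of dots (they run left to right in the tray as in the chest), pull at the dotted end; a missing slider's compartment stays empty. When all are laid, swing the keeper down again fully onto its stop. Leave everything else on the bench where it is.

Things in the scene. Friction and masses are not known exactly. Their poses are not given: they have to be found in the camera images.
- chest: Fixed brown wind chest of a bird organ, 150 (x) x 240 (y) x 69 high, top board full of pipe holes. Origin: foot of the front face, middle; x runs back into the chest, y to the left as the robot sees it, z up. The front face looks to the robot. Four channels 27 wide, 10 high (z 45 to 55) run in along x at y = +78, +26, -26, -78, under the 14 thick top board.
- keeper (a joint): Brass keeper, a U of 8 mm rod hinged on the chest's sides (axis along the chest's y), barring the pulls. 0 rad: down on its stop, bar level in front of the pulls; grows as it swings up and back; 1.57 upright, 2.2 right back on its rear stop. Stiff (0.09 N m): stays where it is left. Bar 84 from the axis, arms at y = +-128.
- keeper_knob (a point): Centre of the dark wooden ball knob, 18 diameter, at the middle of the keeper's bar, 112 from the hinge axis and 28 beyond the bar on a 6 thick stem; it can be pinched from the two sides (along the chest's y) at any angle of the keeper.
- keeper_hinge (a point): Middle of the keeper's hinge axis: in the chest's frame 25 behind the front face, 62 above the bench. Axes as the chest's.
- slider1_pull (a point): Stop slider, one dark dot on its pull (may be absent); starts level in the leftmost (+y) channel, axes as the chest's. Pale tongue 125 (x) x 24 x 8 thick, inner end 74 to 82 inside the chest; on it near the outer (-x) end an upright bone-white pull 26 (x) x 12 x 30 high. Point: centre of the pull, 23 above the tongue's underside, 110 from its inner and 15 from its outer end. 45 g.
- slider2_pull (a point): Stop slider, two dark dots on its pull (may be absent); starts level in the second from the left channel, axes as the chest's. Pale tongue 125 (x) x 24 x 8 thick, inner end 74 to 82 inside the chest; on it near the outer (-x) end an upright bone-white pull 26 (x) x 12 x 30 high. Point: centre of the pull, 23 above the tongue's underside, 110 from its inner and 15 from its outer end. 45 g.
- slider3_pull (a point): Stop slider, three dark dots on its pull (may be absent); starts level in the third from the left channel, axes as the chest's. Pale tongue 125 (x) x 24 x 8 thick, inner end 74 to 82 inside the chest; on it near the outer (-x) end an upright bone-white pull 26 (x) x 12 x 30 high. Point: centre of the pull, 23 above the tongue's underside, 110 from its inner and 15 from its outer end. 45 g.
- slider4_pull (a point): Stop slider, four dark dots on its pull (may be absent); starts level in the rightmost (-y) channel, axes as the chest's. Pale tongue 125 (x) x 24 x 8 thick, inner end 74 to 82 inside the chest; on it near the outer (-x) end an upright bone-white pull 26 (x) x 12 x 30 high. Point: centre of the pull, 23 above the tongue's underside, 110 from its inner and 15 from its outer end. 45 g.
- tray: Loose pale wooden parts tray, 159 (x) x 198 (y) x 16 high, 0.45 kg. Origin: centre of its underside; z up. Four green-floored compartments side by side, long along x, each 135 x 30 and 10 deep, with 18 thick walls between; the dark strip with one to four brass dots runs along its -x end, the end nearer the robot, and each group of dots marks its compartment.
- slot1 (a point): Centre of the floor of the tray compartment with one dot, at y = +72 in the tray, 6 above the bench (leftmost (+y)). Axes as the tray's.
- slot2 (a point): Centre of the floor of the tray compartment with two dots, at y = +24 in the tray, 6 above the bench (second from the left). Axes as the tray's.
- slot3 (a point): Centre of the floor of the tray compartment with three dots, at y = -24 in the tray, 6 above the bench (third from the left). Axes as the tray's.
- slot4 (a point): Centre of the floor of the tray compartment with four dots, at y = -72 in the tray, 6 above the bench (rightmost (-y)). Axes as the tray's.
- bellows_bottle: Ribbed copper bellows bottle, 60 diameter, 125 high, standing; origin at the centre of its underside. Leave alone.
- beak: Ivory beak, 50 x 18 x 18, lying; origin on its underside, x towards the tip. Leave alone.
- cam_follower: Steel cam follower lever with a roller at each end, 110 x 24 x 14, lying along its x; origin at the middle underneath. Leave alone.
- music_box: Rosewood music box case with brass line, 116 x 186 x 86; origin at the centre of its underside. Leave alone.
- cam_stack: Brass cam stack on a steel arbor, 52 diameter, 48 high, standing; origin at the centre of its underside. Leave alone.
- graphite_jar: Amber glass jar with brass cap, 48 diameter, 55 high; origin at the centre of its underside. Leave alone.
- brush: Small brush, 170 long, lying along its x; origin underneath. Leave alone.
Mind the look-alikes: they are no part of the job. What is shaped like the part that bears slider3_pull but blue is not meant.

How it is judged (in metres and radians):
On the way, in this order (a step that is already met when the one before it is completed fails the run):
1. the keeper is swung right back (beyond 1.95 rad) (value of joint keeper above 1.95 rad), for 0.2 s.
2. every slider present lies flat and released in its own compartment, pull at the dotted end (x of slider1_pull in the frame of tray between -0.057 and -0.038 m and y of slider1_pull in the frame of tray between 0.064 and 0.08 m and z of slider1_pull in the frame of tray between 0.025 and 0.033 m and angle between each of slider1_pull, slider2_pull, slider3_pull, slider4_pull's own z axis and vertical below 0.08 rad and linear speed of each of slider1, slider2, slider3, slider4 below 0.02 m/s and contact force between each of slider1, slider2, slider3, slider4 and the fingers below 0.2 N and x of slider2_pull in the frame of tray between -0.057 and -0.038 m and y of slider2_pull in the frame of tray between 0.016 and 0.032 m and z of slider2_pull in the frame of tray between 0.025 and 0.033 m and x of slider3_pull in the frame of tray between -0.057 and -0.038 m and y of slider3_pull in the frame of tray between -0.032 and -0.016 m and z of slider3_pull in the frame of tray between 0.025 and 0.033 m and x of slider4_pull in the frame of tray between -0.057 and -0.038 m and y of slider4_pull in the frame of tray between -0.08 and -0.064 m and z of slider4_pull in the frame of tray between 0.025 and 0.033 m), for 0.2 s.
3. the keeper is down again (below 0.12 rad) (value of joint keeper below 0.12 rad), for 0.2 s.
At the end, for the whole second after the job is handed in: Each slider present rests flat (0.08 rad; height within 4 mm) in the compartment with its number of dots, within 8 mm of its centre line, pull centre 38 to 57 mm from the tray's centre towards the dotted end; the keeper is down within 0.12 rad of its stop (all of step 2 and value of joint keeper below 0.12 rad and angle between tray's own z axis and vertical below 0.05 rad); the robot touches nothing.
It fails at once if a slider is wrenched against the chest with more than 25 N (contact force between any of slider1, slider2, slider3, slider4 and chest above 25 N).
It fails at once if a slider is forced out of level by more than 0.12 rad while 25 mm or more of it is still in its channel ((x of slider1_pull in the frame of chest above -0.085 m and y of slider1_pull in the frame of chest between 0.074 and 0.082 m and z of slider1_pull in the frame of chest between 0.052 and 0.085 m and angle between the x axis of slider1_pull and the x axis of chest, either way round below 0.5 rad and angle between slider1_pull's own z axis and vertical above 0.12 rad) or (x of slider2_pull in the frame of chest above -0.085 m and y of slider2_pull in the frame of chest between 0.022 and 0.03 m and z of slider2_pull in the frame of chest between 0.052 and 0.085 m and angle between the x axis of slider2_pull and the x axis of chest, either way round below 0.5 rad and angle between slider2_pull's own z axis and vertical above 0.12 rad) or (x of slider3_pull in the frame of chest above -0.085 m and y of slider3_pull in the frame of chest between -0.03 and -0.022 m and z of slider3_pull in the frame of chest between 0.052 and 0.085 m and angle between the x axis of slider3_pull and the x axis of chest, either way round below 0.5 rad and angle between slider3_pull's own z axis and vertical above 0.12 rad) or (x of slider4_pull in the frame of chest above -0.085 m and y of slider4_pull in the frame of chest between -0.082 and -0.074 m and z of slider4_pull in the frame of chest between 0.052 and 0.085 m and angle between the x axis of slider4_pull and the x axis of chest, either way round below 0.5 rad and angle between slider4_pull's own z axis and vertical above 0.12 rad)).
It fails at once if a bystander (bottle, beak, cam follower, music box, cam stack, jar, brush) is shifted more than 30 mm (distance of any of bellows_bottle, beak, cam_follower, music_box, cam_stack, graphite_jar, brush from where it was at the start of the episode above 0.03 m).
Of slider1, slider2, slider3, slider4 only 3 to 4 are there at a start; the rules pass over those that are not, and their reading is None.
At some moment in a run one of tray may be knocked a few centimetres aside while the robot is not near it.
Once in a run the grip may slacken for a moment while it holds something.
It also fails if it takes over 210 s, if anything falls off the work surface, if the arm or the gripper's body presses on something with over 40 N, if the wrist force passes 120 N, or if a joint passes its speed limit or range.

ROBOT

A 7-joint arm with a two-finger parallel gripper is mounted at the origin on the work surface. World frame = base frame: x ahead of the robot, y to its left, z up, the work surface at z = 0. Lengths are in m, angles in degrees, forces in N, time in s.
With the tool pointing down it reaches from about 0.4 to 0.925 m from the base axis. Payload 4.1 kg.
Tool frame: the origin (TCP) lies at the very end of the fingers, on their centre line; the grasp point (between the pads) lies 19 mm behind it (manip.grasp_offset is the distance from the TCP to the grasp point, in m); z points along the fingers, y is the direction in which the jaws open and shut (so a half turn about z gives the same grasp; the last joint's range is limited). The gripper opens to 85 mm and grips with 20 to 120 N. Pads are 22 mm wide; open, the fingers measure 114 mm over their backs; the gripper's body (76 mm by 85 mm) begins 54 mm behind the grasp point. The pads swing forward as they close: fully open they stand 13 mm farther back than shut.
Start: joints at [59.244, 22.827, 2.584, 88.041, -1.071, 69.15, -2.905], TCP at [0.276, -0.589, 0.231] pointing down, gripper open.
Joint ranges: [-161.44, 161.44], [-28.35, 127.94], [-78.24, 83.42], [0, 140.83], [-78.03, 258.03], [13.02, 114.36], [-168.23, 168.23]. Speed limits (degrees/s): [147.25, 147.25, 180, 180, 180, 180, 180].

INTERFACE

Orientations are given as [roll, pitch, yaw] about the fixed x, y, z axes, in that order (R = Rz(yaw) Ry(pitch) Rx(roll)).
In Python, from station import manip gives the robot as it stands.
- The arm moves only by the tool carry_out, never from a script. Its arguments are lists of equal length, an entry for each row: "offset": the shift along the tool's x, y, z in mm, a list of three; "rotation": the turn, a rotation vector about the tool's x, y, z in degrees, a list of three. In form: {"offset": [[dx, dy, dz], ...], "rotation": [[ax, ay, az], ...]}. A call has 1 to 20 rows; each row shifts and turns the commanded pose from where the row before left it, along the tool's axes as they then stand; what a row does not reach is not made up. A row lasts 1/10 s, in which the tool goes at most 50 mm and 8.59 degrees, less where a joint would pass 70% of its speed; a pose out of reach is approached as far as the arm can. A call is refused whole if a number of a shift passes 50 or a number of a turn 8.59, either way. A call with a gripper value outside its range is refused whole. "grip" is the finger opening in mm, from 0 to 85.4, set as the call begins (left out, the last holds). The fingers move at their own pace and stop on an object; "squeeze" is the grip in N (left out, the last holds). Time passes only in rows, so rows that do not move let the fingers close. It gives the time, the measured TCP pose, the force and the opening at its end, in the units of the state.
- manip.observe(): the state, without advancing time (a new reading comes with each control period).
- manip.snapshot(name): name is "scene" or "top" or "wrist"; returns a dict with "img" (480x640x3 uint8, red, green, blue), "fx", "fy", "cx", "cy" (pixels), "world_to_cam" (4x4, takes a point from world to camera coordinates); the wrist camera has in their place "T_tool_cam" (4x4, takes a point from camera to tool coordinates, whose origin is the TCP and whose axes are the flange's). Camera axes: x right, y up, looking along -z (the intrinsics and any distortion apply to the point x, -y, -z); pixel columns grow to the right and rows downward; lengths in m; the calibration is good to about 2 mm. The wrist camera is an equidistant fisheye: a pixel r from the principal point sees the ray r / f radians off the axis. A picture is of the moment at which its call begins: read the wrist's pose just before it. There is no depth.
- manip.hand_in(): hands the job in, once; it reports no verdict.
The state is a dict: "t": time; "joint_pos": joint angles; "qd": joint speeds; "joint_torque": joint torques, N m; "tool_pos": TCP position; "orientation": TCP orientation; "force": force on the tool from outside, world axes, zero at the start; "wrist_torque": the same for the moment, N m; "grip_width": opening from 0.0 (shut) to 1.0 (fully open).
Only numpy, scipy, OpenCV 4.12 (cv2) and the standard library are available. Lean on these libraries where they do the work, as an engineer would, in place of code of your own. Each camera call takes 0.05 s, during which the arm holds its last target. There are 200 camera calls.

## Working session

There is one attempt and no reset: what is moved stays moved. The work goes in short steps, Python scripts to look and compute and a tool call to move; the robot and the scene stay as the last step left them, time stands still between calls to the robot, and variables do not carry over. Pictures are saved under pics/ and viewed, about 12 in all and at most 16, crops included, and the job is handed in when it is done.

Besides the shell and the picture viewer there is one more tool, called after "Call:" in YAML: its name, and indented under it one key for each argument. carry_out: Moves the arm, as the interface text tells. Its arguments: {"type":"object","properties":{"offset":{"type":"array","items":{"type":"array","items":{"type":"number"}}},"rotation":{"type":"array","items":{"type":"array","items":{"type":"number"}}},"grip":{"type":"number"},"squeeze":{"type":"number"}},"required":["offset","rotation"]}

```bash
ls; mkdir -p pics; cat > h.py <<'E'
import numpy as np, cv2
from station import manip
from scipy.spatial.transform import Rotation as R
def snap(n,f=None):
    s=manip.snapshot(n)
    if f: cv2.imwrite('pics/'+f,s['img'][:,:,::-1])
    return s
def proj(s,p):
    c=(s['world_to_cam']@np.r_[p,1])[:3]
    return np.array([s['cx']+s['fx']*c[0]/-c[2], s['cy']+s['fy']*-c[1]/-c[2]])
def ray(s,u,v):
    d=np.array([(u-s['cx'])/s['fx'],-(v-s['cy'])/s['fy'],-1])
    T=np.linalg.inv(s['world_to_cam']); return T[:3,3],T[:3,:3]@d
def onz(s,u,v,z):
    o,d=ray(s,u,v); return o+d*(z-o[2])/d[2]
def wray(s,st,u,v):
    dx,dy=(u-s['cx'])/s['fx'],(v-s['cy'])/s['fy']; r=np.hypot(dx,dy)+1e-12
    d=np.array([np.sin(r)*dx/r,-np.sin(r)*dy/r,-np.cos(r)])
    Rt=R.from_euler('xyz',st['orientation'],degrees=True).as_matrix(); C=s['T_tool_cam']
    return st['tool_pos']+Rt@C[:3,3],Rt@C[:3,:3]@d
def wonz(s,st,u,v,z):
    o,d=wray(s,st,u,v); return o+d*(z-o[2])/d[2]
def wproj(s,st,p):
    Rt=R.from_euler('xyz',st['orientation'],degrees=True).as_matrix(); C=s['T_tool_cam']
    q=C[:3,:3].T@(Rt.T@(np.array(p)-st['tool_pos'])-C[:3,3])
    a=np.arctan2(np.hypot(q[0],q[1]),-q[2]); n=np.hypot(q[0],q[1])+1e-12
    return np.array([s['cx']+s['fx']*a*q[0]/n, s['cy']-s['fy']*a*q[1]/n])
E
python3 - <<'E'
from h import *
print(manip.observe())
a=snap('scene','scene0.png'); b=snap('top','top0.png')
for s in (a,b): print(s['fx'],s['fy'],s['cx'],s['cy'],np.round(np.linalg.inv(s['world_to_cam']),3).tolist(),[k for k in s])
w=manip.snapshot('wrist'); print(w['fx'],w['cx'],w['cy'],np.round(w['T_tool_cam'],3).tolist(),list(w))
E
```

```text
pics
{'t': 0.0, 'joint_pos': array([59.2439895 , 22.87195831,  2.58189134, 88.11407626, -1.07176254,
       69.15178712, -2.90653632]), 'qd': array([-0.01541058, -0.06344883,  0.05618912,  0.00984338,  0.00901647,
       -0.05073238, -0.09226184]), 'joint_torque': array([ 2.51590791e-04, -4.75125003e+01,  1.36485100e+00, -2.54219216e+01,
        1.14905773e-02,  9.53839015e-03,  8.18357595e-07]), 'tool_pos': array([ 0.2752943 , -0.58811232,  0.23026439]), 'orientation': array([-1.79886644e+02,  8.15710123e-03,  2.50868865e+01]), 'force': array([-0.36148847, -0.22676368,  0.28235029]), 'wrist_torque': array([-0.02973621,  0.01709212, -0.00167321]), 'grip_width': 1.0004436888969062}
477.4096155087647 477.4096155087647 313.06234036149334 241.5057794334896 [[0.753, -0.475, 0.456, 1.162], [0.658, 0.558, -0.506, -0.643], [-0.015, 0.681, 0.732, 1.03], [0.0, 0.0, 0.0, 1.0]] ['img', 'fx', 'fy', 'cx', 'cy', 'world_to_cam']
490.3722645551158 490.3722645551158 321.35351407406176 241.71474227232656 [[0.028, 0.993, -0.118, 0.433], [-1.0, 0.027, -0.002, 0.001], [0.001, 0.118, 0.993, 1.228], [0.0, 0.0, 0.0, 1.0]] ['img', 'fx', 'fy', 'cx', 'cy', 'world_to_cam']
371.64829954431775 326.3530810146455 238.67125999789891 [[0.0, 0.95, 0.312, 0.08], [1.0, -0.001, 0.001, 0.001], [0.001, 0.312, -0.95, -0.142], [0.0, 0.0, 0.0, 1.0]] ['img', 'fx', 'fy', 'cx', 'cy', 'T_tool_cam']
```

View pics/scene0.png

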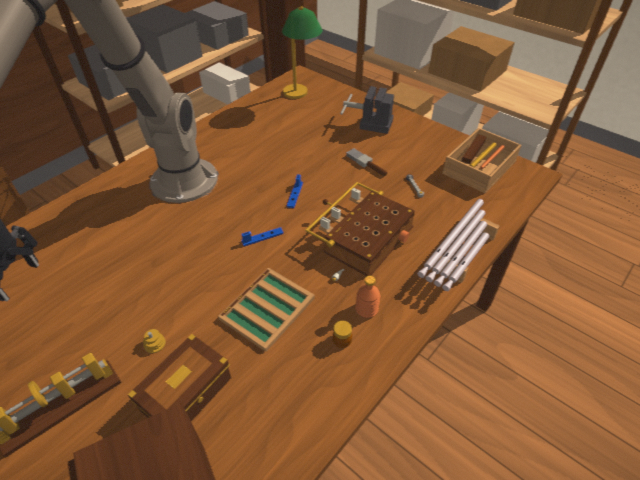

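View pics/top0.png

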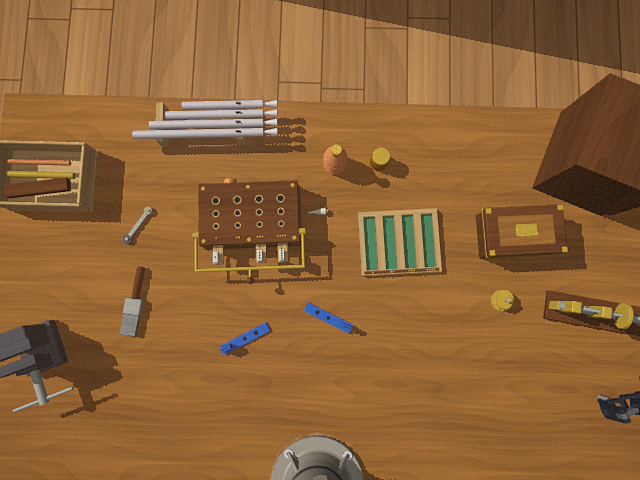

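```bash
python3 - <<'E'
from h import *
s=snap('top'); im=s['img'][170:290,185:320][:,:,::-1]
cv2.imwrite('pics/crop1.png',cv2.resize(im,None,fx=5,fy=5,interpolation=cv2.INTER_CUBIC)[:600,:800])
h=cv2.cvtColor(s['img'],cv2.COLOR_RGB2HSV)
g=cv2.inRange(h,(60,80,40),(95,255,255)); n,l,st,c=cv2.connectedComponentsWithStats(g)
for i in range(1,n):
    if st[i,4]>100:
        r=cv2.minAreaRect(np.argwhere(l==i)[:,::-1].astype(np.float32)); 
        P=np.array([onz(s,*p,.006) for p in cv2.boxPoints(r)]); print(c[i].round(1),onz(s,*c[i],.006).round(4),P[:,:2].round(4).tolist())
E
```

```text
[428.1 241.3] [ 0.5859 -0.2637  0.006 ] [[0.6522, -0.2448], [0.6549, -0.2707], [0.5246, -0.2807], [0.5219, -0.2552]]
[370.9 244.1] [ 0.5749 -0.1203  0.006 ] [[0.6415, -0.1], [0.644, -0.1265], [0.5129, -0.1366], [0.5106, -0.1104]]
[389.8 243.2] [ 0.5783 -0.1676  0.006 ] [[0.6443, -0.1481], [0.6469, -0.1743], [0.5168, -0.1846], [0.5143, -0.1587]]
[409.2 241.8] [ 0.5831 -0.2161  0.006 ] [[0.6482, -0.1966], [0.6508, -0.2224], [0.5207, -0.2323], [0.5181, -0.2068]]
```

View pics/crop1.png

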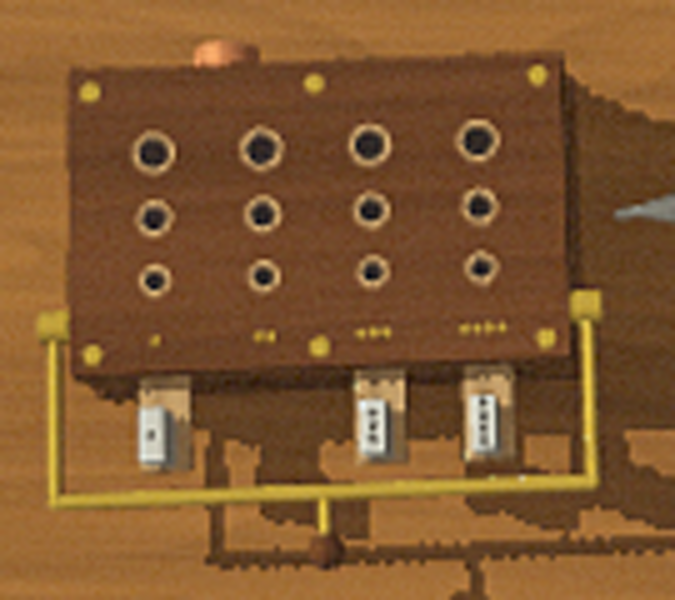

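```bash
python3 - <<'E'
from h import *
s=snap('top')
def W(x,y,z): return onz(s,(x+.5)/5-.5+185,(y+.5)/5-.5+170,z)[:2].round(4)
for n,x,y,z in [('TL',70,70,.069),('TR',562,52,.069),('BR',575,352,.069),('BL',75,371,.069),('h11',154,152,.069),('h41',478,141,.069),('h13',155,280,.069),('h43',481,267,.069),('hingeL',53,325,.066),('hingeR',586,304,.066),('knob',326,549,.062),('barL',55,502,.062),('barR',593,484,.062),('p1',151,435,.083),('p3',373,428,.083),('p4',482,424,.083)]: print(n,W(x,y,z))
E
```

```text
TL [0.7029 0.3038]
TR [0.7183 0.0668]
BR [0.5726 0.0558]
BL [0.5569 0.2931]
h11 [0.6638 0.2612]
h41 [0.6735 0.1058]
h13 [0.6017 0.2574]
h43 [0.6123 0.102 ]
hingeL [0.5791 0.3057]
hingeR [0.5962 0.0514]
knob [0.4761 0.1711]
barL [0.4948 0.3008]
barR [0.5104 0.0455]
p1 [0.5263 0.2523]
p3 [0.5324 0.1486]
p4 [0.5357 0.0976]
```

Call:
carry_out:
  offset:
    - [0,0,-23]
    - [0,0,-23]
    - [0,0,-23]
    - [20.8,-31.9,0]
    - [20.8,-31.9,0]
    - [20.8,-31.9,0]
    - [20.8,-31.9,0]
    - [20.8,-31.9,0]
    - [20.8,-31.9,0]
    - [20.8,-31.9,0]
    - [20.8,-31.9,0]
    - [20.8,-31.9,0]
    - [20.8,-31.9,0]
    - [20.8,-31.9,0]
    - [20.8,-31.9,0]
    - [0,0,0]
    - [0,0,0]
  rotation:
    - [0,0,7.1]
    - [0,0,7.1]
    - [0,0,7.1]
    - [0,0,0]
    - [0,0,0]
    - [0,0,0]
    - [0,0,0]
    - [0,0,0]
    - [0,0,0]
    - [0,0,0]
    - [0,0,0]
    - [0,0,0]
    - [0,0,0]
    - [0,0,0]
    - [0,0,0]
    - [0,0,0]
    - [0,0,0]
  grip: 40

```text
t: 1.95
tool_pos: [0.4995, -0.1895, 0.3002]
orientation: [180.0, 0.0, 3.9]
force: [0.4, -0.6, -0.7]
grip_width: 0.466
```

Call:
carry_out:
  offset:
    - [0,-36,0]
    - [0,-36,0]
    - [0,-36,0]
    - [0,-36,15]
    - [0,-36,15]
    - [0,-36,15]
    - [0,-36,15]
    - [0,-36,15]
    - [0,-36,15]
    - [0,-36,10]
    - [0,0,0]
    - [0,0,0]
  rotation:
    - [0,0,0]
    - [0,0,0]
    - [0,0,0]
    - [0,0,0]
    - [0,0,0]
    - [0,0,0]
    - [0,0,0]
    - [0,0,0]
    - [0,0,0]
    - [0,0,0]
    - [0,0,0]
    - [0,0,0]

```text
t: 3.15
tool_pos: [0.4758, 0.1677, 0.2]
orientation: [179.9, 0.0, 3.8]
force: [-1.0, -0.7, -0.3]
grip_width: 0.468
```

```bash
python3 - <<'E'
from h import *
st=manip.observe(); print(st['tool_pos'],st['orientation'],st['joint_pos'].round(0))
s=snap('wrist','w1.png')
y=np.radians(3.7); O=np.array([.5627,.1764]); M=np.array([[np.cos(y),-np.sin(y)],[np.sin(y),np.cos(y)]])
for n,c in [('knob',(-87,0,62)),('p1',(-32,78,83)),('p3',(-32,-26,83)),('p4',(-32,-78,83)),('BL',(0,120,69)),('BR',(0,-120,69))]:
    q=O+M@(np.array(c[:2])/1e3); print(n,wproj(s,st,[*q,c[2]/1e3]).round(1))
E
```

```text
[0.47579013 0.16773088 0.19997643] [1.79927934e+02 3.47762942e-02 3.75296840e+00] [  -0.   11.  -27.  109.    6.   61. -116.]
knob [321.5 223.2]
p1 [212.4 158. ]
p3 [358.4 155.8]
p4 [430.5 157.8]
BL [165.4 118. ]
BR [478.8 117.6]
```

View pics/w1.png

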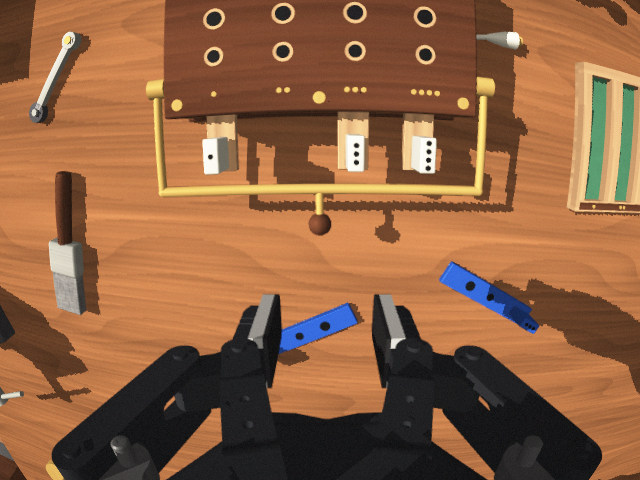

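Call:
carry_out:
  offset:
    - [0,-4,30]
    - [0,0,30]
    - [0,0,30]
    - [0,0,25]
    - [0,0,20]
    - [0,0,15]
    - [0,0,0]
  rotation:
    - [0,0,0]
    - [0,0,0]
    - [0,0,0]
    - [0,0,0]
    - [0,0,0]
    - [0,0,0]
    - [0,0,0]

```text
t: 3.9
tool_pos: [0.4747, 0.1696, 0.0487]
orientation: [179.9, 0.2, 3.6]
force: [-1.2, -0.2, 0.3]
grip_width: 0.469
```

Call:
carry_out:
  offset:
    - [0,0,0]
    - [0,0,0]
    - [0,0,0]
    - [0,0,0]
    - [0,0,0]
    - [0,0,0]
  rotation:
    - [0,0,0]
    - [0,0,0]
    - [0,0,0]
    - [0,0,0]
    - [0,0,0]
    - [0,0,0]
  grip: 0
  squeeze: 25

```text
t: 4.5
tool_pos: [0.4765, 0.173, 0.0509]
orientation: [-180.0, -0.1, 3.8]
force: [2.7, -1.1, 1.6]
grip_width: 0.185
```

Call:
carry_out:
  offset:
    - [1.3,0,-16.7]
    - [3.7,0,-16.4]
    - [6.1,0,-15.6]
    - [8.4,0,-14.5]
    - [10.5,0,-13.1]
    - [12.3,0,-11.4]
    - [13.9,0,-9.4]
    - [15.2,0,-7.2]
    - [16,0,-4.9]
    - [16.6,0,-2.4]
    - [16.8,0,0.1]
    - [16.6,0,2.6]
    - [16,0,5]
    - [15.1,0,7.4]
    - [0,0,0]
    - [0,0,0]
  rotation:
    - [0,0,0]
    - [0,0,0]
    - [0,0,0]
    - [0,0,0]
    - [0,0,0]
    - [0,0,0]
    - [0,0,0]
    - [0,0,0]
    - [0,0,0]
    - [0,0,0]
    - [0,0,0]
    - [0,0,0]
    - [0,0,0]
    - [0,0,0]
    - [0,0,0]
    - [0,0,0]

```text
t: 6.1
tool_pos: [0.6423, 0.184, 0.146]
orientation: [180.0, 0.2, 3.8]
force: [-0.3, 0.0, 0.4]
grip_width: -0.002
```

```bash
python3 - <<'E'
from h import *
snap('scene','s2.png'); im=cv2.imread('pics/s2.png')[150:300,260:460]; cv2.imwrite('pics/s2c.png',cv2.resize(im,None,fx=4,fy=4))
E
```

```text
(no output)
```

View pics/s2c.png

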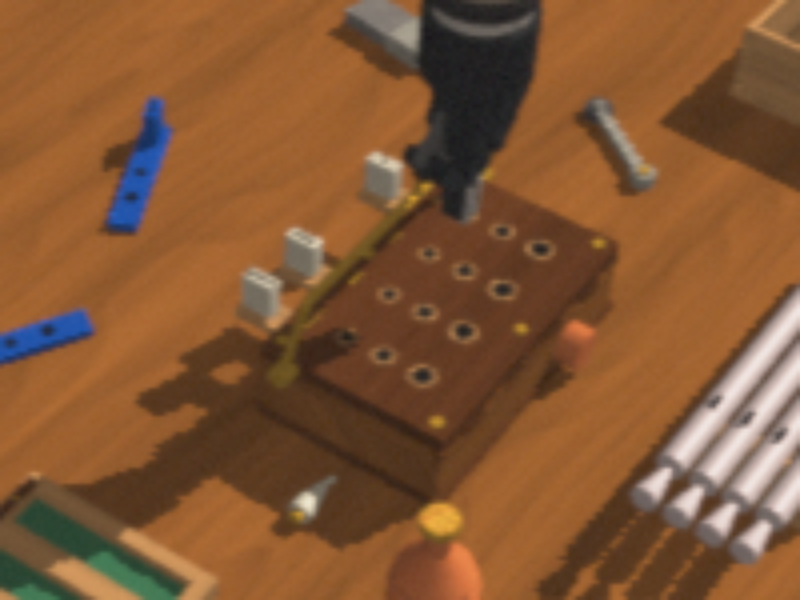

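```bash
cat >> h.py <<'E'
Y=np.radians(3.7); O=np.array([.5627,.1764]); M=np.array([[np.cos(Y),-np.sin(Y)],[np.sin(Y),np.cos(Y)]])
def CW(x,y,z): return np.r_[O+M@np.array([x,y])/1e3, z/1e3]
E
python3 - <<'E'
from h import *
s=snap('scene')
for t in np.arange(.9,2.21,.15):
    print(round(t,2),[((proj(s,CW(25-r*np.cos(t),y,62+r*np.sin(t)))-[260,150])*4).round(0).tolist() for r,y in ((84,-128),(84,60),(112,0))])
E
```

```text
0.9 [[215.0, 272.0], [372.0, 127.0], [305.0, 138.0]]
1.05 [[227.0, 271.0], [384.0, 125.0], [321.0, 135.0]]
1.2 [[241.0, 272.0], [398.0, 125.0], [340.0, 135.0]]
1.35 [[255.0, 275.0], [412.0, 128.0], [359.0, 139.0]]
1.5 [[270.0, 281.0], [427.0, 133.0], [379.0, 146.0]]
1.65 [[286.0, 289.0], [442.0, 139.0], [400.0, 155.0]]
1.8 [[301.0, 300.0], [457.0, 148.0], [420.0, 168.0]]
1.95 [[316.0, 311.0], [471.0, 159.0], [439.0, 183.0]]
2.1 [[330.0, 325.0], [483.0, 171.0], [457.0, 200.0]]
```

Call:
carry_out:
  offset:
    - [0,0,-10]
    - [0,0,-20]
    - [0,0,-30]
    - [0,0,-40]
    - [0,0,0]
  rotation:
    - [0,0,0]
    - [0,0,0]
    - [0,0,0]
    - [0,0,0]
    - [0,0,0]

```text
t: 6.7
tool_pos: [0.6463, 0.1859, 0.2549]
orientation: [-179.8, -0.7, 3.8]
force: [1.0, 0.3, 0.5]
grip_width: -0.001
```

```bash
python3 - <<'E'
from h import *
snap('scene','s3.png'); im=cv2.imread('pics/s3.png')[160:260,300:400]; a=cv2.resize(im,(400,400))
s=snap('wrist','w3.png'); w=cv2.resize(cv2.imread('pics/w3.png'),(400,300)); w=cv2.copyMakeBorder(w,0,100,0,0,0)
cv2.imwrite('pics/c3.png',np.hstack([a,w]))
st=manip.observe()
for t in np.arange(1.65,2.21,.15): print(round(t,2),[(wproj(s,st,CW(25-r*np.cos(t),y,62+r*np.sin(t)))).round(0).tolist() for r,y in ((84,-100),(84,100),(112,0))])
E
```

```text
1.65 [[458.0, 299.0], [200.0, 299.0], [330.0, 318.0]]
1.8 [[459.0, 284.0], [199.0, 283.0], [330.0, 294.0]]
1.95 [[460.0, 267.0], [199.0, 267.0], [330.0, 269.0]]
2.1 [[459.0, 251.0], [199.0, 250.0], [330.0, 244.0]]
```

View pics/c3.png

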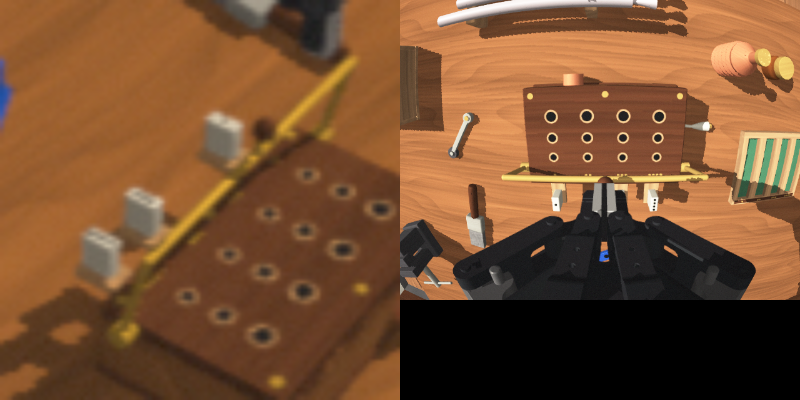

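Call:
carry_out:
  offset:
    - [-23,2,0]
    - [-23,2,0]
    - [-23,0,0]
    - [0,0,26]
    - [0,0,27]
    - [0,0,27]
    - [0,0,25]
    - [0,0,0]
    - [8.5,0,0]
    - [8.5,0,0]
    - [8.5,0,0]
    - [8.5,0,0]
    - [8.5,0,0]
    - [8.5,0,0]
    - [0,0,0]
    - [0,0,0]
  rotation:
    - [0,0,0]
    - [0,0,0]
    - [0,0,0]
    - [0,0,0]
    - [0,0,0]
    - [0,0,0]
    - [0,0,0]
    - [0,0,0]
    - [0,0,0]
    - [0,0,0]
    - [0,0,0]
    - [0,0,0]
    - [0,0,0]
    - [0,0,0]
    - [0,0,0]
    - [0,0,0]

```text
t: 8.4
tool_pos: [0.6262, 0.179, 0.1418]
orientation: [-180.0, -0.0, 3.8]
force: [-0.3, -0.2, -0.1]
grip_width: 0.0
```

```bash
python3 - <<'E'
from h import *
s=snap('scene','s4.png'); im=cv2.imread('pics/s4.png')[160:260,300:400]; a=cv2.resize(im,(400,400))
snap('wrist','w4.png'); w=cv2.resize(cv2.imread('pics/w4.png'),(400,300)); w=cv2.copyMakeBorder(w,0,100,0,0,0)
cv2.imwrite('pics/c4.png',np.hstack([a,w]))
for t in (1.95,2.05,2.15,2.2): print(t,[((proj(s,CW(25-84*np.cos(t),y,62+84*np.sin(t)))-[300,160])*4).round(0).tolist() for y in (-128,128)])
E
```

```text
1.95 [[156.0, 271.0], [361.0, 69.0]]
2.05 [[166.0, 280.0], [369.0, 77.0]]
2.15 [[174.0, 289.0], [377.0, 86.0]]
2.2 [[179.0, 294.0], [381.0, 90.0]]
```

View pics/c4.png

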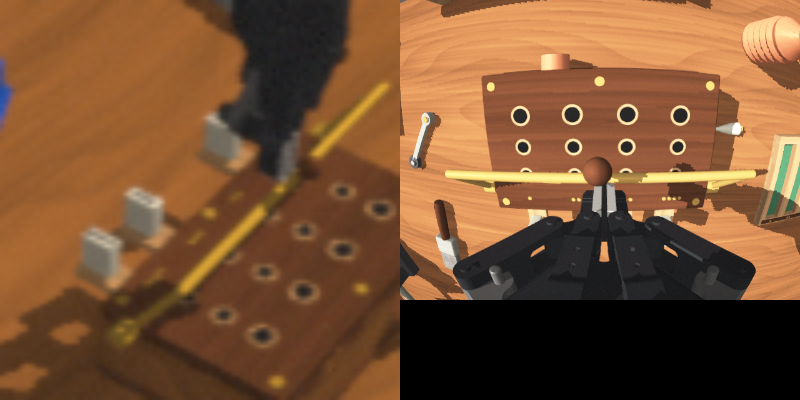

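Call:
carry_out:
  offset:
    - [-10,0,0]
    - [-10,0,0]
    - [-25,0,-20]
    - [-30,0,-30]
    - [-30,0,-10]
    - [0,0,0]
  rotation:
    - [0,0,0]
    - [0,0,0]
    - [0,0,0]
    - [0,0,0]
    - [0,0,0]
    - [0,0,0]
  grip: 34

```text
t: 9.1
tool_pos: [0.5175, 0.1727, 0.2038]
orientation: [179.9, -0.1, 3.9]
force: [0.5, 0.0, -0.2]
grip_width: 0.399
```

```bash
cat > pulls.py <<'E'
from h import *
st=manip.observe(); s=manip.snapshot('wrist'); im=s['img']
print(st['tool_pos'].round(4),st['orientation'].round(2))
h=cv2.cvtColor(im,cv2.COLOR_RGB2HSV)
for thr in (170,215):
  m=((h[:,:,2]>thr)&(h[:,:,1]<60)).astype(np.uint8); m=cv2.morphologyEx(m,cv2.MORPH_CLOSE,np.ones((5,5)))
  n,l,q,c=cv2.connectedComponentsWithStats(m)
  for i in range(1,n):
    if 150<q[i,4]<3000:
        r=cv2.minAreaRect(np.argwhere(l==i)[:,::-1].astype(np.float32))
        P=wonz(s,st,*r[0],.083); d=M.T@(P[:2]-O)*1e3
        if abs(d[1])<100 and -60<d[0]<0: print(thr,q[i],np.round(r[0],1),np.round(r[1],1),round(r[2],1),'chest xy mm',d.round(1))
cv2.imwrite('pics/wp.png',im[:,:,::-1])
E
python3 pulls.py; python3 - <<'E'
from h import *
st=manip.observe(); s=manip.snapshot('wrist')
b=[np.array([wproj(s,st,CW(x,y,83)) for x in (-45,-19) for y in (yc-6,yc+6)]).round(0).tolist() for yc in (78,-26,-78)]; print(b)
E
```

```text
[0.5175 0.1727 0.2038] [ 1.7994e+02 -8.0000e-02  3.9400e+00]
170 [347 187  19  41 689] [356. 207.] [40. 18.] 90.0 chest xy mm [-27.5 -23. ]
170 [210 189  21  39 540] [218.4 207.6] [19.1 39.5] 6.2 chest xy mm [-27.8  79.3]
170 [410 188  25  40 839] [421.8 207.8] [23.4 38.7] 3.0 chest xy mm [-27.4 -72.4]
215 [347 187  19  41 613] [355.9 207. ] [17.5 39.8] 1.9 chest xy mm [-27.5 -22.9]
215 [210 189  17  39 478] [217.9 208.3] [38.4 13.9] 85.2 chest xy mm [-28.4  79.7]
215 [410 188  25  40 758] [421.6 207.9] [23.2 38.6] 4.1 chest xy mm [-27.5 -72.2]
[[[228.0, 232.0], [213.0, 232.0], [226.0, 199.0], [211.0, 199.0]], [[367.0, 233.0], [351.0, 232.0], [368.0, 198.0], [351.0, 198.0]], [[434.0, 233.0], [419.0, 233.0], [437.0, 200.0], [421.0, 199.0]]]
```

```bash
sed -i 's/O=np.array(\[.5627,.1764\])/O=np.array([.5627,.1774])/' h.py; cat >> h.py <<'E'
def to(p,yaw=None):
    st=manip.observe(); Rt=R.from_euler('xyz',st['orientation'],degrees=True).as_matrix()
    y=np.radians(st['orientation'][2]); Rt=np.array([[np.cos(y),np.sin(y),0],[np.sin(y),-np.cos(y),0],[0,0,-1]])
    return (Rt.T@(np.array(p)-st['tool_pos'])*1e3).round(1)
E
python3 - <<'E'
from h import *
for n,y in (1,78),(3,-26),(4,-78): print(n,CW(-29,y,61).round(4),to(CW(-29,y,61)))
E
```

```text
1 [0.5287 0.2534 0.061 ] [ 13.9 -80.8 141.3]
3 [0.5354 0.1496 0.061 ] [ 13.7  23.2 141.3]
4 [0.5388 0.0977 0.061 ] [ 13.6  75.2 141.3]
```

Call:
carry_out:
  offset:
    - [3.5,-20.2,0]
    - [3.5,-20.2,0]
    - [3.5,-20.2,0]
    - [3.4,-20.2,0]
    - [0,0,30]
    - [0,0,30]
    - [0,0,25]
    - [0,0,20]
    - [0,0,20]
    - [0,0,15]
    - [0,0,0]
    - [0,0,0]
  rotation:
    - [0,0,0]
    - [0,0,0]
    - [0,0,0]
    - [0,0,0]
    - [0,0,0]
    - [0,0,0]
    - [0,0,0]
    - [0,0,0]
    - [0,0,0]
    - [0,0,0]
    - [0,0,0]
    - [0,0,0]

```text
t: 10.4
tool_pos: [0.5298, 0.2535, 0.0616]
orientation: [-180.0, 0.0, 3.8]
force: [-0.6, 0.2, 0.4]
grip_width: 0.399
```

Call:
carry_out:
  offset:
    - [0,0,0]
    - [0,0,0]
    - [0,0,0]
    - [0,0,0]
    - [0,0,0]
    - [0,0,0]
  rotation:
    - [0,0,0]
    - [0,0,0]
    - [0,0,0]
    - [0,0,0]
    - [0,0,0]
    - [0,0,0]
  grip: 0
  squeeze: 20

```text
t: 11.0
tool_pos: [0.5303, 0.254, 0.0627]
orientation: [-180.0, -0.1, 3.8]
force: [-0.0, -0.9, 6.0]
grip_width: 0.13
```

Call:
carry_out:
  offset:
    - [0,0,-1]
    - [0,0,0]
    - [0,0,0]
  rotation:
    - [0,0,0]
    - [0,0,0]
    - [0,0,0]

```text
t: 11.3
tool_pos: [0.5295, 0.2534, 0.0629]
orientation: [180.0, 0.0, 3.8]
force: [0.1, 0.8, 3.6]
grip_width: 0.134
```

Call:
carry_out:
  offset:
    - [0,0,-1.5]
    - [0,0,0]
    - [0,0,0]
  rotation:
    - [0,0,0]
    - [0,0,0]
    - [0,0,0]
  squeeze: 40

```text
t: 11.6
tool_pos: [0.529, 0.2531, 0.0637]
orientation: [180.0, 0.1, 3.8]
force: [0.1, -0.1, -0.9]
grip_width: 0.131
```

Call:
carry_out:
  offset:
    - [-4,0,0]
    - [-5,0,0]
    - [-5,0,0]
    - [-6,0,0]
    - [0,0,0]
  rotation:
    - [0,0,0]
    - [0,0,0]
    - [0,0,0]
    - [0,0,0]
    - [0,0,0]

```text
t: 12.1
tool_pos: [0.5083, 0.2522, 0.0642]
orientation: [180.0, 0.0, 3.8]
force: [-0.2, 0.7, -0.2]
grip_width: 0.13
```

Call:
carry_out:
  offset:
    - [-8,0,0]
    - [-8,0,0]
    - [-8,0,0]
    - [-8,0,0]
    - [-8,0,0]
    - [0,0,0]
    - [-8,0,0]
    - [-8,0,0]
    - [-8,0,0]
    - [-8,0,0]
    - [-8,0,0]
    - [0,0,0]
  rotation:
    - [0,0,0]
    - [0,0,0]
    - [0,0,0]
    - [0,0,0]
    - [0,0,0]
    - [0,0,0]
    - [0,0,0]
    - [0,0,0]
    - [0,0,0]
    - [0,0,0]
    - [0,0,0]
    - [0,0,0]

```text
t: 13.3
tool_pos: [0.4283, 0.2467, 0.0642]
orientation: [180.0, 0.0, 3.9]
force: [0.3, -0.5, -0.8]
grip_width: 0.128
```

```bash
python3 - <<'E'
from h import *
s=snap('wrist','w5.png'); s=snap('scene','s5.png')
im=cv2.imread('pics/s5.png')[150:300,260:410]; a=cv2.resize(im,(450,450)); w=cv2.resize(cv2.imread('pics/w5.png'),(350,262)); w=cv2.copyMakeBorder(w,0,188,0,0,0)
cv2.imwrite('pics/c5.png',np.hstack([a,w]))
E
```

```text
(no output)
```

View pics/c5.png

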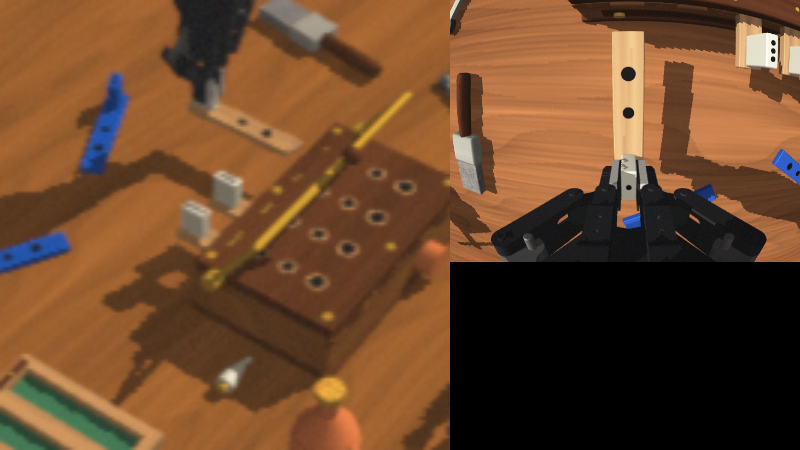

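Call:
carry_out:
  offset:
    - [0,0,-10]
    - [0,0,-20]
    - [0,0,-25]
    - [0,0,-25]
    - [0,0,-20]
    - [5,20,0]
    - [5,30,0]
    - [5,35,0]
    - [5,35,0]
    - [5,35,0]
    - [5,35,0]
    - [5,35,0]
    - [5,35,0]
    - [5,35,0]
    - [5,30,0]
    - [5,20,0]
    - [0,0,0]
    - [0,0,0]
  rotation:
    - [0,0,0]
    - [0,0,0]
    - [0,0,0]
    - [0,0,0]
    - [0,0,0]
    - [0,0,0]
    - [0,0,0]
    - [0,0,0]
    - [0,0,0]
    - [0,0,0]
    - [0,0,0]
    - [0,0,0]
    - [0,0,0]
    - [0,0,0]
    - [0,0,0]
    - [0,0,0]
    - [0,0,0]
    - [0,0,0]

```text
t: 15.2
tool_pos: [0.5076, -0.0933, 0.1647]
orientation: [-180.0, -0.0, 3.8]
force: [0.3, -0.7, -0.6]
grip_width: 0.134
```

```bash
cat > tray.py <<'E'
from h import *
def green(s,f):
    h=cv2.cvtColor(s['img'],cv2.COLOR_RGB2HSV)
    g=cv2.inRange(h,(60,80,30),(95,255,255)); n,l,q,c=cv2.connectedComponentsWithStats(g)
    for i in range(1,n):
        if q[i,4]>150:
            r=cv2.minAreaRect(np.argwhere(l==i)[:,::-1].astype(np.float32))
            P=np.array([f(*p) for p in cv2.boxPoints(r)])[:,:2]; ctr=P.mean(0)
            e=[P[1]-P[0],P[2]-P[1]]; e=sorted(e,key=np.linalg.norm); d=e[1]*np.sign(e[1][0])
            print(np.round(r[0]),'ctr',ctr.round(4),'yaw',round(np.degrees(np.arctan2(d[1],d[0])),1),'size',[round(np.linalg.norm(k)*1e3) for k in e])
st=manip.observe(); s=manip.snapshot('wrist'); print(st['tool_pos'].round(4),st['orientation'].round(2)); 
cv2.imwrite('pics/wt.png',s['img'][:,:,::-1])
green(s,lambda u,v:wonz(s,st,u,v,.006))
t=snap('top','tt.png'); green(t,lambda u,v:onz(t,u,v,.006))
E
python3 tray.py
```

```text
[ 0.5076 -0.0933  0.1647] [-1.7996e+02 -3.0000e-02  3.7600e+00]
[360. 134.] ctr [ 0.5781 -0.1171] yaw 4.8 size [28, 134]
[420. 135.] ctr [ 0.5824 -0.1665] yaw 4.9 size [27, 133]
[474. 137.] ctr [ 0.5866 -0.2154] yaw 4.6 size [27, 133]
[523. 140.] ctr [ 0.5906 -0.2644] yaw 4.7 size [26, 133]
[428. 240.] ctr [ 0.5884 -0.2627] yaw 4.4 size [26, 131]
```

View pics/wt.png

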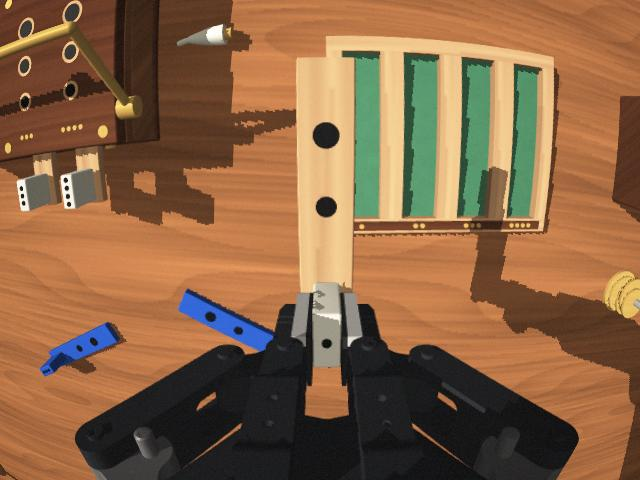

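Call:
carry_out:
  offset:
    - [7.3,10.4,0]
    - [7.3,10.4,0]
    - [7.3,10.4,0]
    - [0,0,30]
    - [0,0,30]
    - [0,0,25]
    - [0,0,20]
    - [0,0,0]
    - [0,0,0]
  rotation:
    - [0,0,-0.8]
    - [0,0,0]
    - [0,0,0]
    - [0,0,0]
    - [0,0,0]
    - [0,0,0]
    - [0,0,0]
    - [0,0,0]
    - [0,0,0]

```text
t: 16.2
tool_pos: [0.5322, -0.1237, 0.0594]
orientation: [180.0, 0.0, 4.6]
force: [0.2, -1.1, -0.2]
grip_width: 0.129
```

```bash
python3 tray.py; cat > place.py <<'E'
# predicted tray compartment and slider outlines on a wrist picture
import sys; from h import *
c=np.array([float(sys.argv[1]),float(sys.argv[2])]); y=np.radians(float(sys.argv[3])); k=float(sys.argv[4])
A=np.array([[np.cos(y),-np.sin(y)],[np.sin(y),np.cos(y)]])
st=manip.observe(); s=manip.snapshot('wrist'); im=s['img'][:,:,::-1].copy()
for x0,x1,y0,y1,z,col in ((-67.5,67.5,k-15,k+15,16,(0,0,255)),):
    P=[wproj(s,st,[*(c+A@np.array([a,b])/1e3),z/1e3]) for a,b in ((x0,y0),(x1,y0),(x1,y1),(x0,y1))]
    cv2.polylines(im,[np.round(np.array(P)*8).astype(int)],True,col,1,shift=3)
cv2.imwrite('pics/'+sys.argv[5],im)
print('TCP',st['tool_pos'].round(4),st['orientation'].round(2))
E
python3 place.py .5836 -.191 4.6 72 pl1.png
```

```text
[ 0.5322 -0.1237  0.0594] [180.     0.     4.56]
[294. 176.] ctr [ 0.5776 -0.1029] yaw 4.4 size [3, 133]
[409. 178.] ctr [ 0.5822 -0.1669] yaw 4.9 size [28, 134]
[490. 182.] ctr [ 0.5858 -0.2166] yaw 4.6 size [27, 134]
[557. 187.] ctr [ 0.5899 -0.2665] yaw 4.6 size [26, 133]
[428. 240.] ctr [ 0.5884 -0.2628] yaw 4.8 size [25, 131]
TCP [ 0.533  -0.1237  0.0606] [ 1.7995e+02 -1.5000e-01  4.5700e+00]
```

View pics/pl1.png

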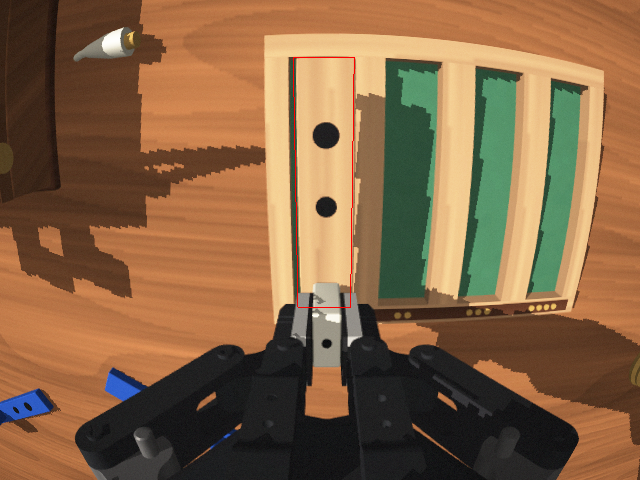

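```bash
python3 - <<'E'
from h import *
st=manip.observe(); s=manip.snapshot('wrist'); y=np.radians(4.6); ey=np.array([-np.sin(y),np.cos(y)]); ex=np.array([np.cos(y),np.sin(y)])
b=np.array([.5836,-.191])
for n,u,v,z in [('L1',289,57,16),('L1b',292,180,16),('L2',386,58,16),('R2',442,64,16),('R2b',430,300,16),('L2b',380,300,16),('top edge outer',400,39,16),('s1 top in',325,57,16),('s2 top',410,61,16),('dot row bottom',450,318,16),('tongueL',297,100,51),('tongueR',355,100,51),('tongEnd',325,58,51)]:
    p=wonz(s,st,u,v,z/1e3)[:2]-b; q=st['tool_pos'][:2]-b; print(n,'tray xy',(p@ex*1e3).round(1),(p@ey*1e3).round(1))
print('TCP tray',(q@ex*1e3).round(1),(q@ey*1e3).round(1))
E
```

```text
L1 tray xy 67.5 89.0
L1b tray xy 4.8 88.1
L2 tray xy 67.5 41.1
R2 tray xy 66.5 12.0
R2b tray xy -64.1 10.3
L2b tray xy -63.4 40.1
top edge outer tray xy 78.0 33.9
s1 top in tray xy 67.2 71.3
s2 top tray xy 66.7 28.8
dot row bottom tray xy -77.0 -4.0
tongueL tray xy 43.3 82.4
tongueR tray xy 43.3 59.1
tongEnd tray xy 60.7 71.1
TCP tray -45.1 71.3
```

Call:
carry_out:
  offset:
    - [1,-3,0]
    - [0,0,10]
    - [0,0,10]
    - [0,0,8]
    - [0,0,4]
    - [0,0,0]
    - [0,0,0]
  rotation:
    - [0,0,0]
    - [0,0,0]
    - [0,0,0]
    - [0,0,0]
    - [0,0,0]
    - [0,0,0]
    - [0,0,0]

```text
t: 17.1
tool_pos: [0.5324, -0.1202, 0.0272]
orientation: [180.0, 0.0, 4.6]
force: [0.0, 0.8, -0.7]
grip_width: 0.124
```

Call:
carry_out:
  offset:
    - [0,0,1]
    - [0,0,1]
    - [0,0,1]
    - [0,0,0]
  rotation:
    - [0,0,0]
    - [0,0,0]
    - [0,0,0]
    - [0,0,0]

```text
t: 17.5
tool_pos: [0.5323, -0.1201, 0.0243]
orientation: [180.0, -0.0, 4.6]
force: [0.7, -0.0, -0.8]
grip_width: 0.126
```

Call:
carry_out:
  offset:
    - [0,0,1]
    - [0,0,1]
    - [0,0,0]
  rotation:
    - [0,0,0]
    - [0,0,0]
    - [0,0,0]

```text
t: 17.8
tool_pos: [0.5325, -0.1201, 0.024]
orientation: [180.0, 0.0, 4.6]
force: [-4.1, 1.0, 13.3]
grip_width: 0.127
```

Call:
carry_out:
  offset:
    - [0,0,-1.5]
    - [0,0,0]
    - [0,0,0]
    - [0,0,0]
  rotation:
    - [0,0,0]
    - [0,0,0]
    - [0,0,0]
    - [0,0,0]
  grip: 34
  squeeze: 20

```text
t: 18.2
tool_pos: [0.5322, -0.1201, 0.0235]
orientation: [-180.0, 0.0, 4.6]
force: [0.3, 0.1, -0.1]
grip_width: 0.399
```

Call:
carry_out:
  offset:
    - [0,0,-10]
    - [0,0,-20]
    - [0,0,-30]
    - [0,0,-40]
    - [0,0,-30]
    - [0,0,0]
    - [0,0,0]
  rotation:
    - [0,0,0]
    - [0,0,0]
    - [0,0,0]
    - [0,0,0]
    - [0,0,0]
    - [0,0,0]
    - [0,0,0]

```text
t: 18.9
tool_pos: [0.5327, -0.1202, 0.1548]
orientation: [180.0, -0.1, 4.6]
force: [0.4, 0.1, -0.2]
grip_width: 0.399
```

```bash
python3 place.py .5836 -.1893 4.6 72 pl2.png
```

```text
TCP [ 0.5327 -0.1202  0.1548] [ 1.7996e+02 -1.0000e-01  4.5900e+00]
```

View pics/pl2.png

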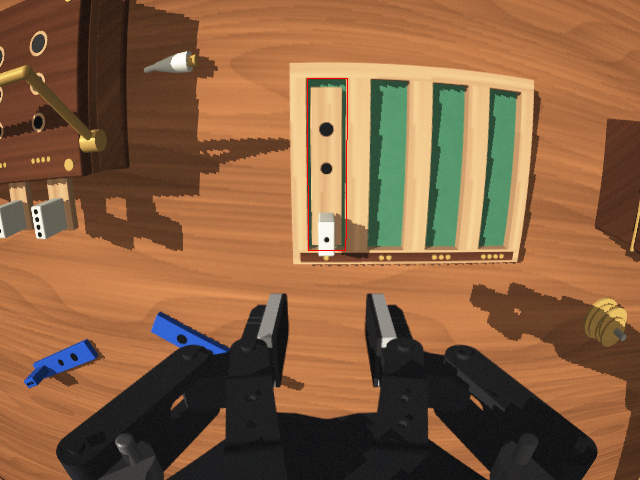

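Call:
carry_out:
  offset:
    - [0,0,0]
    - [2.4,-29.9,0]
    - [2.4,-29.9,0]
    - [2.4,-29.9,0]
    - [2.4,-29.9,0]
    - [2.4,-29.9,0]
    - [2.4,-29.9,0]
    - [2.4,-29.9,0]
    - [2.4,-29.9,0]
    - [2.4,-29.9,0]
    - [0,0,15]
    - [0,0,15]
    - [0,0,0]
    - [0,0,0]
  rotation:
    - [0,0,0.8]
    - [0,0,0]
    - [0,0,0]
    - [0,0,0]
    - [0,0,0]
    - [0,0,0]
    - [0,0,0]
    - [0,0,0]
    - [0,0,0]
    - [0,0,0]
    - [0,0,0]
    - [0,0,0]
    - [0,0,0]
    - [0,0,0]

```text
t: 20.35
tool_pos: [0.5355, 0.148, 0.1225]
orientation: [179.9, 0.1, 3.7]
force: [-0.0, -0.2, 0.5]
grip_width: 0.4
```

```bash
python3 pulls.py; python3 - <<'E'
from h import *
print(to(CW(-28,-26,62)), to(CW(-28,-78,62)))
st=manip.observe(); s=manip.snapshot('wrist')
print([np.array([wproj(s,st,CW(x,y,83)) for x in (-42,-16) for y in (-32,-20)]).round(0).tolist()])
E
```

```text
[0.5355 0.148  0.1225] [1.7993e+02 1.5000e-01 3.6600e+00]
170 [ 309  237   23   61 1206] [320. 267.] [60. 22.] 90.0 chest xy mm [-24.9 -24.9]
170 [ 396  237   32   59 1487] [411.5 266. ] [58. 31.] 90.0 chest xy mm [-24.6 -74.1]
170 [257 295  24  45 539] [268.7 316.4] [13.1 47. ] 13.6 chest xy mm [-55.5   4.4]
170 [373 295  23  53 577] [384.6 319.9] [52.9 15.4] 80.7 chest xy mm [-57.9 -61.5]
215 [ 309  237   22   61 1112] [319.5 267. ] [60. 21.] 90.0 chest xy mm [-24.9 -24.7]
215 [ 396  237   32   59 1424] [411.5 266. ] [58. 31.] 90.0 chest xy mm [-24.6 -74.1]
[ 0.4 -1.3 61.4] [ 0.4 50.7 61.4]
[[[334.0, 296.0], [312.0, 296.0], [334.0, 252.0], [311.0, 252.0]]]
```

Call:
carry_out:
  offset:
    - [0,-2.3,0]
    - [0,0,20]
    - [0,0,20]
    - [0,0,14]
    - [0,0,7]
    - [0,0,0]
    - [0,0,0]
  rotation:
    - [0,0,0]
    - [0,0,0]
    - [0,0,0]
    - [0,0,0]
    - [0,0,0]
    - [0,0,0]
    - [0,0,0]

```text
t: 21.15
tool_pos: [0.5365, 0.1524, 0.0634]
orientation: [-180.0, -0.1, 3.8]
force: [0.5, -0.4, 0.7]
grip_width: 0.399
```

Call:
carry_out:
  offset:
    - [0,0,0]
    - [0,0,0]
    - [0,0,0]
    - [0,0,0]
    - [0,0,-1]
    - [0,0,0]
    - [0,0,0]
  rotation:
    - [0,0,0]
    - [0,0,0]
    - [0,0,0]
    - [0,0,0]
    - [0,0,0]
    - [0,0,0]
    - [0,0,0]
  grip: 0
  squeeze: 20

```text
t: 21.85
tool_pos: [0.5358, 0.152, 0.0637]
orientation: [180.0, 0.0, 3.8]
force: [-0.6, 0.2, 1.3]
grip_width: 0.136
```

Call:
carry_out:
  offset:
    - [0,0,-0.8]
    - [0,0,0]
    - [0,0,0]
  rotation:
    - [0,0,0]
    - [0,0,0]
    - [0,0,0]
  squeeze: 40

```text
t: 22.15
tool_pos: [0.5358, 0.152, 0.0643]
orientation: [180.0, 0.0, 3.8]
force: [0.4, 0.4, 0.0]
grip_width: 0.127
```

Call:
carry_out:
  offset:
    - [-4,0,0]
    - [-5,0,0]
    - [-5,0,0]
    - [-6,0,0]
    - [0,0,0]
  rotation:
    - [0,0,0]
    - [0,0,0]
    - [0,0,0]
    - [0,0,0]
    - [0,0,0]

```text
t: 22.65
tool_pos: [0.5147, 0.1506, 0.0644]
orientation: [180.0, 0.1, 3.8]
force: [-0.2, 0.3, -1.2]
grip_width: 0.129
```

Call:
carry_out:
  offset:
    - [-8,0,0]
    - [-8,0,0]
    - [-8,0,0]
    - [-8,0,0]
    - [-8,0,0]
    - [0,0,0]
    - [-8,0,0]
    - [-8,0,0]
    - [-8,0,0]
    - [-8,0,0]
    - [-8,0,0]
    - [0,0,0]
  rotation:
    - [0,0,0]
    - [0,0,0]
    - [0,0,0]
    - [0,0,0]
    - [0,0,0]
    - [0,0,0]
    - [0,0,0]
    - [0,0,0]
    - [0,0,0]
    - [0,0,0]
    - [0,0,0]
    - [0,0,0]

```text
t: 23.85
tool_pos: [0.4347, 0.1452, 0.0644]
orientation: [180.0, 0.1, 3.8]
force: [0.6, -0.5, -0.6]
grip_width: 0.124
```

Call:
carry_out:
  offset:
    - [0,0,-10]
    - [0,0,-20]
    - [0,0,-25]
    - [0,0,-25]
    - [0,0,-20]
    - [0,27,0]
    - [0,34,0]
    - [4,34,0]
    - [8,34,0]
    - [10,34,0]
    - [10,34,0]
    - [10,34,0]
    - [10,34,0]
    - [10,34,0]
    - [10,34,0]
    - [10,34,0]
    - [0,0,0]
    - [0,0,0]
  rotation:
    - [0,0,0]
    - [0,0,0]
    - [0,0,0]
    - [0,0,0]
    - [0,0,0]
    - [0,0,0]
    - [0,0,0]
    - [0,0,0]
    - [0,0,0]
    - [0,0,0]
    - [0,0,0]
    - [0,0,0]
    - [0,0,0]
    - [0,0,0]
    - [0,0,0]
    - [0,0,0]
    - [0,0,0]
    - [0,0,0]

```text
t: 25.65
tool_pos: [0.5425, -0.2161, 0.165]
orientation: [-180.0, -0.0, 3.7]
force: [-0.2, 1.3, -0.9]
grip_width: 0.126
```

```bash
python3 tray.py; python3 - <<'E'
from h import *
print(to([.5415,-.2158,.06]))
E
```

```text
[ 0.5425 -0.2161  0.165 ] [-1.7999e+02 -3.0000e-02  3.6700e+00]
[384. 162.] ctr [ 0.5902 -0.2616] yaw 5.8 size [28, 134]
[265. 165.] ctr [ 0.5818 -0.1632] yaw 4.8 size [28, 134]
[204.  94.] ctr [ 0.6421 -0.1098] yaw -85.1 size [5, 26]
[389. 242.] ctr [ 0.5806 -0.1664] yaw 4.5 size [26, 130]
[408. 230.] ctr [ 0.6145 -0.2143] yaw 0.3 size [23, 69]
[ -1.    1.7 104.9]
```

```bash
cat > avg.py <<'E'
from h import *
a=[]
for i in range(6): manip.snapshot('top'); st=manip.observe(); a.append(np.r_[st['tool_pos']*1e3,st['orientation'][2]])
print(np.round(a,1)); print(np.mean(a,0).round(2))
E
python3 avg.py
```

```text
[[ 542.4 -213.7  164.9    3.9]
 [ 542.3 -213.7  164.9    3.9]
 [ 542.4 -213.9  164.9    3.9]
 [ 542.3 -214.1  164.9    3.9]
 [ 542.3 -214.3  164.8    3.9]
 [ 542.3 -214.6  164.8    3.9]]
[ 542.33 -214.06  164.85    3.89]
```

Call:
carry_out:
  offset:
    - [-1,0.8,15]
    - [0,0,25]
    - [0,0,25]
    - [0,0,20]
    - [0,0,15]
    - [0,0,10]
    - [0,0,10]
    - [0,0,6]
    - [0,0,0]
    - [0,0,0]
    - [0,0,0]
    - [0,0,0]
  rotation:
    - [0,0,-0.8]
    - [0,0,0]
    - [0,0,0]
    - [0,0,0]
    - [0,0,0]
    - [0,0,0]
    - [0,0,0]
    - [0,0,0]
    - [0,0,0]
    - [0,0,0]
    - [0,0,0]
    - [0,0,0]

```text
t: 27.25
tool_pos: [0.5418, -0.2163, 0.0393]
orientation: [180.0, -0.1, 4.6]
force: [0.9, -0.6, 0.0]
grip_width: 0.13
```

```bash
python3 place.py .5836 -.1893 4.6 -24 pl3.png
```

```text
TCP [ 0.5418 -0.2163  0.0393] [ 1.7997e+02 -6.0000e-02  4.5900e+00]
```

View pics/pl3.png

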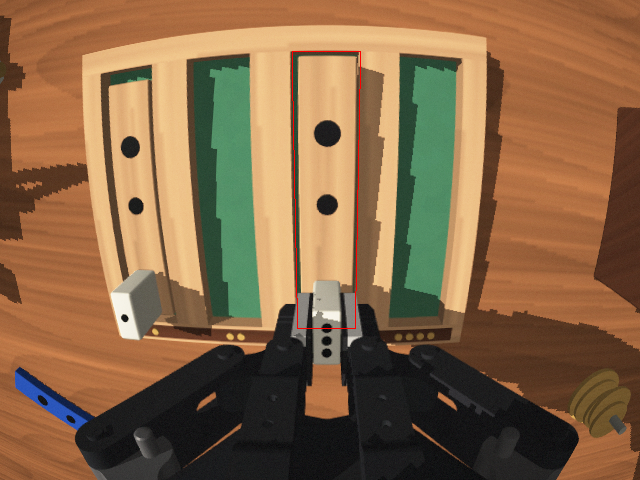

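Call:
carry_out:
  offset:
    - [0,0,6]
    - [0,0,5]
    - [0,0,2]
    - [0,0,1]
    - [0,0,0]
    - [0,0,0]
  rotation:
    - [0,0,0]
    - [0,0,0]
    - [0,0,0]
    - [0,0,0]
    - [0,0,0]
    - [0,0,0]

```text
t: 27.9
tool_pos: [0.5407, -0.216, 0.0249]
orientation: [-180.0, 0.1, 4.6]
force: [-2.4, -0.7, 6.3]
grip_width: 0.125
```

Call:
carry_out:
  offset:
    - [0,0,-1]
    - [0,0,0]
    - [0,0,0]
    - [0,0,0]
  rotation:
    - [0,0,0]
    - [0,0,0]
    - [0,0,0]
    - [0,0,0]
  grip: 34
  squeeze: 20

```text
t: 28.3
tool_pos: [0.5414, -0.2162, 0.0255]
orientation: [180.0, -0.0, 4.6]
force: [0.5, -0.7, 0.9]
grip_width: 0.398
```

Call:
carry_out:
  offset:
    - [0,0,-10]
    - [0,0,-20]
    - [0,0,-30]
    - [0,0,-40]
    - [0,0,-30]
    - [0,0,0]
    - [0,0,0]
    - [0,0,0]
  rotation:
    - [0,0,0]
    - [0,0,0]
    - [0,0,0]
    - [0,0,0]
    - [0,0,0]
    - [0,0,0]
    - [0,0,0]
    - [0,0,0]

```text
t: 29.1
tool_pos: [0.5403, -0.2158, 0.1546]
orientation: [-180.0, 0.1, 4.6]
force: [-0.2, 0.5, -0.3]
grip_width: 0.393
```

```bash
python3 avg.py; python3 - <<'E'
from h import *
st=manip.observe(); s=manip.snapshot('wrist'); cv2.imwrite('pics/w6.png',s['img'][:,:,::-1])
h=cv2.cvtColor(s['img'],cv2.COLOR_RGB2HSV); m=((h[:,:,2]<70)).astype(np.uint8); n,l,q,c=cv2.connectedComponentsWithStats(m)
y=np.radians(4.6); A=np.array([[np.cos(y),-np.sin(y)],[np.sin(y),np.cos(y)]]); b=np.array([.5836,-.1893])
for i in range(1,n):
    if 15<q[i,4]<300: print(q[i],'tray z14',(A.T@(wonz(s,st,*c[i],.014)[:2]-b)*1e3).round(1),'z44',(A.T@(wonz(s,st,*c[i],.044)[:2]-b)*1e3).round(1))
print(to(CW(-29,-78,62)))
E
```

```text
[[ 540.2 -215.8  154.3    4.6]
 [ 540.2 -215.8  154.2    4.6]
 [ 540.4 -215.8  154.2    4.6]
 [ 540.6 -215.9  154.4    4.6]
 [ 540.8 -215.9  154.6    4.6]
 [ 540.9 -216.   154.8    4.6]]
[ 540.53 -215.87  154.41    4.59]
[261  80  10   4  16] tray z14 [66.5 22.2] z44 [63.2 17.3]
[321 121  13  13 133] tray z14 [ 29.9 -23.9] z44 [ 30.5 -23.9]
[197 127  13  13 122] tray z14 [28.4 72.5] z44 [29.1 62.2]
[370 149   9   8  22] tray z14 [ 11.  -60.7] z44 [ 13.6 -56.8]
[322 162  10  10  85] tray z14 [ -0.2 -23.8] z44 [  3.5 -23.8]
[201 166   9  10  77] tray z14 [-1.5 72.4] z44 [ 2.4 62.2]
[ 46 180  10   4  16] tray z14 [ -2.1 237.6] z44 [  1.9 209.8]
[370 190   8   9  30] tray z14 [-21.7 -60.3] z44 [-15.7 -56.4]
[370 199  10   6  23] tray z14 [-27.1 -61.3] z44 [-20.4 -57.3]
[368 224  10  22  73] tray z14 [-55.9 -60.9] z44 [-46.2 -57. ]
[226 253  25   6  94] tray z14 [-72.2  47.8] z44 [-60.8  40.2]
[345 253  21   5  69] tray z14 [-71.6 -48. ] z44 [-60.2 -45.4]
[618 303  22   8  63] tray z14 [-140.4 -371.9] z44 [-121.7 -335. ]
[ 99 327   8   8  43] tray z14 [-159.1  209.4] z44 [-138.5  184.7]
[ 30 330  12  19  51] tray z14 [-184.4  323.7] z44 [-161.1  286.9]
[ 19 343   6   7  26] tray z14 [-200.3  359.8] z44 [-175.3  319.1]
[123 342   6   7  32] tray z14 [-173.7  183.6] z44 [-151.5  161.6]
[630 347   9  15  67] tray z14 [-215.5 -422. ] z44 [-188.9 -379.8]
[  0 355   4   9  22] tray z14 [-232.7  423.7] z44 [-204.3  376.2]
[607 447  33  19 152] tray z14 [-459.5 -546.1] z44 [-407.  -490.7]
[617 464  12   5  23] tray z14 [-496.1 -565.3] z44 [-439.7 -507.9]
[  22.9 -312.9   93. ]
```

Call:
carry_out:
  offset:
    - [0,0,0]
    - [2,-20,0]
    - [2,-33,0]
    - [2,-35,0]
    - [2,-35,0]
    - [2,-35,0]
    - [2,-35,0]
    - [2,-35,0]
    - [2,-35,0]
    - [2,-30,0]
    - [2,-20,0]
    - [0,0,15]
    - [0,0,15]
    - [0,0,0]
    - [0,0,0]
    - [0,0,0]
    - [0,0,0]
    - [0,0,0]
  rotation:
    - [0,0,0.8]
    - [0,0,0]
    - [0,0,0]
    - [0,0,0]
    - [0,0,0]
    - [0,0,0]
    - [0,0,0]
    - [0,0,0]
    - [0,0,0]
    - [0,0,0]
    - [0,0,0]
    - [0,0,0]
    - [0,0,0]
    - [0,0,0]
    - [0,0,0]
    - [0,0,0]
    - [0,0,0]
    - [0,0,0]

```text
t: 31.25
tool_pos: [0.541, 0.0975, 0.1262]
orientation: [-180.0, -0.1, 3.8]
force: [0.3, 0.3, 0.2]
grip_width: 0.396
```

```bash
python3 avg.py; python3 pulls.py; python3 - <<'E'
from h import *
print(to(CW(-28,-78,62)))
st=manip.observe(); s=manip.snapshot('wrist')
print([np.array([wproj(s,st,CW(x,y,83)) for x in (-42,-16) for y in (-84,-72)]).round(0).tolist()])
E
```

```text
[[540.9  97.4 126.1   3.8]
 [540.8  97.5 126.    3.8]
 [540.8  97.4 125.9   3.8]
 [540.7  97.5 125.8   3.8]
 [540.6  97.5 125.7   3.8]
 [540.6  97.5 125.7   3.8]]
[540.75  97.47 125.84   3.78]
[0.5406 0.0975 0.1257] [ 1.7999e+02 -1.0000e-02  3.7900e+00]
170 [ 312  239   23   59 1210] [323. 268.] [22. 58.] 0.0 chest xy mm [-24.8 -77.1]
170 [257 294  24  45 516] [268.8 316.3] [12.9 46.8] 14.0 chest xy mm [-55.4 -45.8]
215 [ 312  239   22   59 1036] [322.5 268. ] [58. 21.] 90.0 chest xy mm [-24.8 -76.9]
[-0.8 -0.3 63.6]
[[[335.0, 296.0], [314.0, 296.0], [336.0, 253.0], [313.0, 253.0]]]
```

Call:
carry_out:
  offset:
    - [-1,-0.8,0]
    - [0,0,20]
    - [0,0,20]
    - [0,0,15]
    - [0,0,7.5]
    - [0,0,0]
    - [0,0,0]
    - [0,0,0]
  rotation:
    - [0,0,0]
    - [0,0,0]
    - [0,0,0]
    - [0,0,0]
    - [0,0,0]
    - [0,0,0]
    - [0,0,0]
    - [0,0,0]

```text
t: 32.45
tool_pos: [0.5404, 0.0985, 0.064]
orientation: [-180.0, -0.1, 3.8]
force: [0.6, 0.9, -0.5]
grip_width: 0.397
```

Call:
carry_out:
  offset:
    - [0,0,0]
    - [0,0,0]
    - [0,0,0]
    - [0,0,0]
    - [0,0,-1]
    - [0,0,0]
    - [0,0,0]
  rotation:
    - [0,0,0]
    - [0,0,0]
    - [0,0,0]
    - [0,0,0]
    - [0,0,0]
    - [0,0,0]
    - [0,0,0]
  grip: 0
  squeeze: 20

```text
t: 33.15
tool_pos: [0.5393, 0.0982, 0.0639]
orientation: [180.0, 0.0, 3.8]
force: [-0.5, -0.2, 0.3]
grip_width: 0.135
```

Call:
carry_out:
  offset:
    - [0,0,-0.6]
    - [0,0,0]
    - [0,0,0]
  rotation:
    - [0,0,0]
    - [0,0,0]
    - [0,0,0]
  squeeze: 40

```text
t: 33.45
tool_pos: [0.5394, 0.0982, 0.0646]
orientation: [180.0, 0.0, 3.8]
force: [-0.4, 0.1, 0.5]
grip_width: 0.127
```

Call:
carry_out:
  offset:
    - [-4,0,0]
    - [-5,0,0]
    - [-5,0,0]
    - [-6,0,0]
    - [0,0,0]
  rotation:
    - [0,0,0]
    - [0,0,0]
    - [0,0,0]
    - [0,0,0]
    - [0,0,0]

```text
t: 33.95
tool_pos: [0.5183, 0.0967, 0.0646]
orientation: [180.0, 0.1, 3.8]
force: [-0.3, -0.5, -0.5]
grip_width: 0.127
```

Call:
carry_out:
  offset:
    - [-8,0,0]
    - [-8,0,0]
    - [-8,0,0]
    - [-8,0,0]
    - [-8,0,0]
    - [0,0,0]
    - [-8,0,0]
    - [-8,0,0]
    - [-8,0,0]
    - [-8,0,0]
    - [-8,0,0]
    - [0,0,0]
  rotation:
    - [0,0,0]
    - [0,0,0]
    - [0,0,0]
    - [0,0,0]
    - [0,0,0]
    - [0,0,0]
    - [0,0,0]
    - [0,0,0]
    - [0,0,0]
    - [0,0,0]
    - [0,0,0]
    - [0,0,0]

```text
t: 35.15
tool_pos: [0.4382, 0.0913, 0.0645]
orientation: [180.0, 0.1, 3.8]
force: [-0.2, 0.0, -0.1]
grip_width: 0.126
```

Call:
carry_out:
  offset:
    - [0,0,-10]
    - [0,0,-20]
    - [0,0,-25]
    - [0,0,-25]
    - [0,0,-20]
    - [0,25,0]
    - [0,35,0]
    - [6,37,0]
    - [8,37,0]
    - [10,37,0]
    - [10,37,0]
    - [10,37,0]
    - [10,37,0]
    - [10,35,0]
    - [10,27,0]
    - [8.5,17.6,0]
    - [0,0,0]
    - [0,0,0]
    - [0,0,0]
    - [0,0,0]
  rotation:
    - [0,0,0]
    - [0,0,0]
    - [0,0,0]
    - [0,0,0]
    - [0,0,0]
    - [0,0,0]
    - [0,0,0]
    - [0,0,0]
    - [0,0,0]
    - [0,0,0]
    - [0,0,0]
    - [0,0,0]
    - [0,0,0]
    - [0,0,0]
    - [0,0,0]
    - [0,0,0]
    - [0,0,0]
    - [0,0,0]
    - [0,0,0]
    - [0,0,0]

```text
t: 37.15
tool_pos: [0.5459, -0.2623, 0.165]
orientation: [-180.0, -0.0, 3.9]
force: [0.0, -0.0, -0.4]
grip_width: 0.128
```

```bash
python3 tray.py; python3 avg.py|tail -1; python3 - <<'E'
from h import *
print(to([.5448,-.2638,.04]))
E
```

```text
[ 0.5459 -0.2623  0.165 ] [-1.7997e+02 -1.0000e-02  3.8900e+00]
[266. 142.] ctr [ 0.6052 -0.2096] yaw 4.5 size [28, 95]
[211. 167.] ctr [ 0.5816 -0.1619] yaw 4.5 size [27, 134]
[154.  99.] ctr [ 0.642  -0.1091] yaw -86.2 size [5, 25]
[427. 230.] ctr [ 0.6155 -0.2603] yaw 4.4 size [25, 76]
[389. 243.] ctr [ 0.5798 -0.1664] yaw 4.6 size [26, 129]
[ 545.94 -263.37  164.86    3.82]
[-1.200e+00  1.000e-01  1.248e+02]
```

Call:
carry_out:
  offset:
    - [-1,0,15]
    - [0,0,25]
    - [0,0,25]
    - [0,0,20]
    - [0,0,15]
    - [0,0,10]
    - [0,0,10]
    - [0,0,6]
    - [0,0,0]
    - [0,0,0]
    - [0,0,0]
    - [0,0,0]
  rotation:
    - [0,0,-0.8]
    - [0,0,0]
    - [0,0,0]
    - [0,0,0]
    - [0,0,0]
    - [0,0,0]
    - [0,0,0]
    - [0,0,0]
    - [0,0,0]
    - [0,0,0]
    - [0,0,0]
    - [0,0,0]

```text
t: 38.75
tool_pos: [0.5454, -0.264, 0.0394]
orientation: [180.0, -0.1, 4.6]
force: [-0.6, 0.7, -0.0]
grip_width: 0.133
```

```bash
python3 place.py .5836 -.1893 4.6 -72 pl4.png
```

```text
TCP [ 0.5454 -0.264   0.0394] [ 1.7996e+02 -6.0000e-02  4.5800e+00]
```

View pics/pl4.png

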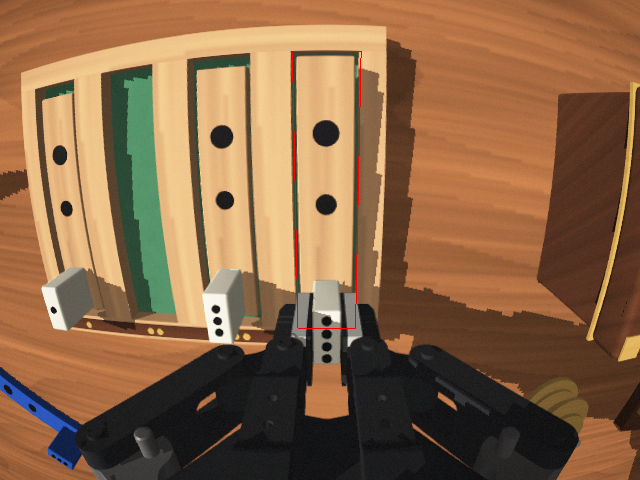

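Call:
carry_out:
  offset:
    - [0,0,6]
    - [0,0,5]
    - [0,0,2]
    - [0,0,1]
    - [0,0,0]
    - [0,0,0]
  rotation:
    - [0,0,0]
    - [0,0,0]
    - [0,0,0]
    - [0,0,0]
    - [0,0,0]
    - [0,0,0]

```text
t: 39.4
tool_pos: [0.5445, -0.2636, 0.025]
orientation: [-180.0, 0.1, 4.6]
force: [-3.0, 1.7, 5.2]
grip_width: 0.127
```

Call:
carry_out:
  offset:
    - [0,0,-1]
    - [0,0,0]
    - [0,0,0]
    - [0,0,0]
  rotation:
    - [0,0,0]
    - [0,0,0]
    - [0,0,0]
    - [0,0,0]
  grip: 34
  squeeze: 20

```text
t: 39.8
tool_pos: [0.545, -0.2638, 0.0255]
orientation: [180.0, -0.0, 4.6]
force: [-0.4, -0.8, 1.0]
grip_width: 0.396
```

Call:
carry_out:
  offset:
    - [0,0,-10]
    - [0,0,-20]
    - [0,0,-30]
    - [0,0,-40]
    - [0,0,-40]
    - [0,0,-30]
    - [0,0,0]
    - [0,0,0]
    - [0,0,0]
  rotation:
    - [0,0,0]
    - [0,0,0]
    - [0,0,0]
    - [0,0,0]
    - [0,0,0]
    - [0,0,0]
    - [0,0,0]
    - [0,0,0]
    - [0,0,0]

```text
t: 40.7
tool_pos: [0.544, -0.2634, 0.1946]
orientation: [-179.9, 0.1, 4.6]
force: [0.0, 0.0, -0.4]
grip_width: 0.399
```

```bash
cat > dots.py <<'E'
from h import *
st=manip.observe(); s=manip.snapshot('wrist'); print(st['tool_pos'].round(4))
h=cv2.cvtColor(s['img'],cv2.COLOR_RGB2HSV); m=((h[:,:,2]<70)).astype(np.uint8); n,l,q,c=cv2.connectedComponentsWithStats(m)
y=np.radians(4.6); A=np.array([[np.cos(y),-np.sin(y)],[np.sin(y),np.cos(y)]]); b=np.array([.5836,-.1893])
for i in range(1,n):
    t=(A.T@(wonz(s,st,*c[i],.014)[:2]-b)*1e3).round(1)
    if 15<q[i,4]<300 and abs(t[0])<60 and abs(t[1])<90: print(q[i],'tray z14',t)
E
python3 dots.py
```

```text
[ 0.544  -0.2634  0.1946]
[266 121  12  11 102] tray z14 [ 29.9 -23.7]
[321 120  12  12 102] tray z14 [ 29.9 -71.3]
[164 129  10  11  82] tray z14 [28.4 72.6]
[269 157   8   9  59] tray z14 [ -0.3 -23.9]
[323 156   9   9  61] tray z14 [ -0.2 -71.3]
[167 162   8   8  50] tray z14 [-1.4 72.8]
```

Call:
carry_out:
  offset:
    - [0,0,-20]
    - [0,0,-20]
    - [0,0,-20]
    - [12,-20,0]
    - [12,-30,0]
    - [12,-34,0]
    - [12,-34,0]
    - [12,-34,0]
    - [12,-34,0]
    - [12,-34,0]
    - [12,-34,0]
    - [12,-34,0]
    - [12,-34,0]
    - [12,-34,0]
    - [12,-34,0]
    - [12,-30,0]
    - [11,-18,0]
    - [0,0,0]
    - [0,0,0]
    - [0,0,0]
  rotation:
    - [0,0,0.8]
    - [0,0,0]
    - [0,0,0]
    - [0,0,0]
    - [0,0,0]
    - [0,0,0]
    - [0,0,0]
    - [0,0,0]
    - [0,0,0]
    - [0,0,0]
    - [0,0,0]
    - [0,0,0]
    - [0,0,0]
    - [0,0,0]
    - [0,0,0]
    - [0,0,0]
    - [0,0,0]
    - [0,0,0]
    - [0,0,0]
    - [0,0,0]
  grip: 0

```text
t: 42.75
tool_pos: [0.6824, 0.1823, 0.2548]
orientation: [179.9, 0.1, 3.7]
force: [0.4, -0.4, -0.1]
grip_width: 0.0
```

```bash
python3 avg.py|tail -1; python3 - <<'E'
from h import *
print(to(CW(120,0,148)))
st=manip.observe(); s=snap('wrist','w7.png')
for t in (1.95,2.1,2.2): print(t,[(wproj(s,st,CW(25-r*np.cos(t),y,62+r*np.sin(t)))).round(0).tolist() for r,y in ((84,-128),(84,128),(112,0))])
E
```

```text
[682.66 182.82 255.66   3.69]
[-1.000e-01 -1.600e+00  1.079e+02]
1.95 [[477.0, 306.0], [171.0, 305.0], [323.0, 315.0]]
2.1 [[477.0, 291.0], [171.0, 290.0], [323.0, 291.0]]
2.2 [[476.0, 281.0], [172.0, 280.0], [323.0, 276.0]]
```

View pics/w7.png

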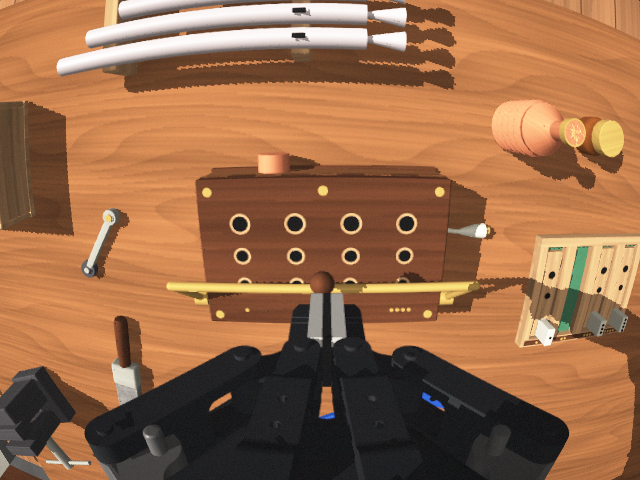

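Call:
carry_out:
  offset:
    - [0,-1.6,20]
    - [0,0,25]
    - [0,0,25]
    - [0,0,20]
    - [0,0,18]
    - [0,0,0]
    - [0,0,0]
  rotation:
    - [0,0,0]
    - [0,0,0]
    - [0,0,0]
    - [0,0,0]
    - [0,0,0]
    - [0,0,0]
    - [0,0,0]

```text
t: 43.8
tool_pos: [0.6827, 0.1858, 0.148]
orientation: [180.0, -0.0, 3.8]
force: [0.8, -0.1, 0.1]
grip_width: -0.002
```

Call:
carry_out:
  offset:
    - [-10,0,0]
    - [-10,0,0]
    - [-12,0,0]
    - [-12,0,0]
    - [-12,0,0]
    - [-12,0,0]
    - [-12,0,0]
    - [-12,0,0]
    - [-12,0,0]
    - [-12,0,0]
    - [-10,0,0]
    - [-9,0,0]
    - [0,0,0]
    - [0,0,0]
  rotation:
    - [0,0,0]
    - [0,0,0]
    - [0,0,0]
    - [0,0,0]
    - [0,0,0]
    - [0,0,0]
    - [0,0,0]
    - [0,0,0]
    - [0,0,0]
    - [0,0,0]
    - [0,0,0]
    - [0,0,0]
    - [0,0,0]
    - [0,0,0]

```text
t: 45.2
tool_pos: [0.5477, 0.177, 0.1477]
orientation: [180.0, 0.0, 3.8]
force: [1.3, 1.1, 0.3]
grip_width: -0.001
```

```bash
python3 - <<'E'
from h import *
st=manip.observe(); p=st['tool_pos']; print('TCP chest',M.T@(p[:2]-O)*1e3,p[2])
s=manip.snapshot('scene'); h=cv2.cvtColor(s['img'],cv2.COLOR_RGB2HSV)
m=cv2.inRange(h,(20,140,110),(32,255,255)); 
for t in np.arange(.7,1.4,.05):
    n=0
    for y in np.r_[-115:-30:2]:
        u,v=proj(s,CW(25-84*np.cos(t),y,62+84*np.sin(t))).round().astype(int); n+=m[v,u]>0
    print(round(t,2),n,end=' | ')
E
```

```text
TCP chest [-14.98127812   0.54756036] 0.14771826789618078
0.7 0 | 0.75 0 | 0.8 0 | 0.85 0 | 0.9 0 | 0.95 6 | 1.0 33 | 1.05 36 | 1.1 3 | 1.15 0 | 1.2 0 | 1.25 0 | 1.3 0 | 1.35 0 |
```

Call:
carry_out:
  offset:
    - [4,0,0]
    - [0,0,-20]
    - [0,0,-20]
    - [-4,20,0]
    - [-4,20,0]
    - [0,0,20]
    - [0,0,20]
    - [-1,0,10]
    - [-6.5,0,5.2]
    - [-6.5,0,5.2]
    - [-5.4,0,6.5]
    - [-5.4,0,6.5]
    - [-4,0,7.3]
    - [-4,0,7.3]
    - [-2.5,0,8]
    - [-2.5,0,8]
    - [-0.8,0,8]
    - [-0.8,0,6]
    - [0,0,0]
    - [0,0,0]
  rotation:
    - [0,0,0]
    - [0,0,0]
    - [0,0,0]
    - [0,0,0]
    - [0,0,0]
    - [0,0,0]
    - [0,0,0]
    - [0,0,0]
    - [0,0,0]
    - [0,0,0]
    - [0,0,0]
    - [0,0,0]
    - [0,0,0]
    - [0,0,0]
    - [0,0,0]
    - [0,0,0]
    - [0,0,0]
    - [0,0,0]
    - [0,0,0]
    - [0,0,0]

```text
t: 47.25
tool_pos: [0.5074, 0.1342, 0.0695]
orientation: [180.0, -0.0, 3.8]
force: [0.5, -0.3, -0.3]
grip_width: 0.004
```

Call:
carry_out:
  offset:
    - [0,0,2]
    - [0,0,2]
    - [0,0,1]
    - [0,0,0]
    - [0,0,0]
  rotation:
    - [0,0,0]
    - [0,0,0]
    - [0,0,0]
    - [0,0,0]
    - [0,0,0]

```text
t: 47.75
tool_pos: [0.5079, 0.1343, 0.0658]
orientation: [180.0, -0.1, 3.8]
force: [-2.1, -0.5, 6.2]
grip_width: 0.001
```

Call:
carry_out:
  offset:
    - [0,0,-5]
    - [0,0,-15]
    - [0,0,-30]
    - [0,0,-40]
    - [0,0,-40]
    - [0,40,-20]
    - [0,45,0]
    - [0,45,0]
    - [0,45,0]
    - [0,30,0]
    - [0,0,0]
    - [0,0,0]
    - [0,0,0]
  rotation:
    - [0,0,0]
    - [0,0,0]
    - [0,0,0]
    - [0,0,0]
    - [0,0,0]
    - [0,0,0]
    - [0,0,0]
    - [0,0,0]
    - [0,0,0]
    - [0,0,0]
    - [0,0,0]
    - [0,0,0]
    - [0,0,0]

```text
t: 49.05
tool_pos: [0.5207, -0.0688, 0.2147]
orientation: [-180.0, 0.0, 3.9]
force: [-0.0, 0.7, 0.6]
grip_width: -0.0
```

```bash
python3 dots.py; python3 - <<'E'
from h import *
s=snap('scene','s8.png'); t=snap('top','t8.png')
a=cv2.imread('pics/s8.png')[150:350,210:430]; b=cv2.imread('pics/t8.png')[165:285,185:450]
cv2.imwrite('pics/c8.png',np.vstack([cv2.resize(a,(330,300)).copy() if 0 else cv2.copyMakeBorder(cv2.resize(a,(330,300)),0,0,0,300,0),cv2.copyMakeBorder(cv2.resize(b,(630,285)),0,0,0,0,0)]))
h=cv2.cvtColor(s['img'],cv2.COLOR_RGB2HSV); m=cv2.inRange(h,(20,140,110),(32,255,255))
for q in np.arange(-.05,.3,.05):
    print(round(q,2),sum(m[tuple(proj(s,CW(25-84*np.cos(q),y,62+84*np.sin(q))).round().astype(int)[::-1])]>0 for y in np.r_[-115:116:2]),end=' | ')
E
```

```text
[ 0.5207 -0.0688  0.2147]
[377 114  11  11  92] tray z14 [28.5 72.8]
[476 118   9  10  73] tray z14 [ 29.8 -23.6]
[518 122   8  10  65] tray z14 [ 29.7 -70.9]
[378 147   9   9  61] tray z14 [-1.5 72.7]
[476 149   7   8  44] tray z14 [ -0.  -23.7]
[517 152   7   8  41] tray z14 [ -0.1 -70.9]
-0.05 93 | 0.0 65 | 0.05 5 | 0.1 0 | 0.15 0 | 0.2 0 | 0.25 0 |
```

View pics/c8.png

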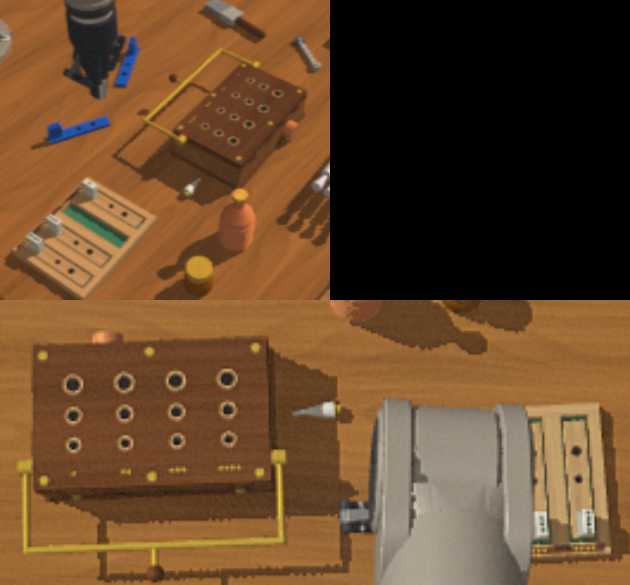

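The keeper is fully down, and sliders 1, 3 and 4 lie in their own compartments. Compartment 2 is empty and the gripper is clear of everything.

```bash
python3 -c "
from station import manip
print(manip.hand_in())"
```

```text
the job is handed in; nothing more can be done
None
```

I drew sliders 1, 3 and 4 and laid them in their own tray compartments, then handed the job in at about 49 s of the 210 s. Slider 2 was missing, so its compartment is empty. `hand_in()` gave no verdict.

**Keeper going back:** the first pinch of the knob slipped off at about 1.8 rad. I pushed it the rest of the way with closed fingers, to about 2.1–2.2 rad by the images. After the last slider I pushed it back past upright and then down onto its stop.

**Last checks:**
- **Keeper:** it was pressed down until the stop pushed back with about 6 N. The final image fit puts it at about 0 rad, matching slightly better at -0.05 than at 0, which is within calibration error.
- **Sliders:** the dots on the tongues put them at y = +72.7, -23.7 and -70.9 mm in the tray, against +72, -24 and -72. They lie flat with the pulls at the dotted end. I did not measure the pull position along the tray directly, but the compartment walls hold it within the limit.
- **Forces:** the wrist read 1.2 N or less at the checks during each draw. Closing the grip on slider 1 pressed it down with about 6 N. Setting slider 1 in the tray peaked at about 13 N.
- **Bystanders:** the tray was never seen to move, and nothing else appeared shifted in the views, though I did not measure each object's position.

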